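Set the limit collar of a syringe driver and wind its pusher up to it

ROBOT

A 6-joint arm with a two-finger parallel gripper is mounted at the origin on a cart in front of the work surface, level with it; the furniture and walls round the work are solid. World frame = base frame: x ahead of the robot, y to its left, z up, the work surface at z = 0. Lengths are in m, angles in rad, forces in N, time in s.
With the tool pointing down it reaches from about 0.3 to 0.775 m from the base axis. Payload 14.6 kg.
Tool frame: the origin (TCP) lies at the very end of the fingers, on their centre line; the grasp point (between the pads) lies 19 mm behind it; z points along the fingers, y is the direction in which the jaws open and shut (so a half turn about z gives the same grasp; the last joint's range is limited). The gripper opens to 94 mm and grips with 3 to 60 N. Pads are 16 mm wide; open, the fingers measure 119 mm over their backs; the gripper's body (75 mm by 177 mm) begins 78 mm behind the grasp point.
Start: joints at [1.274, 0.3, 1.521, -0, 1.321, -0.067], TCP at [0.125, 0.536, 0.167] pointing down, gripper open.
Joint ranges: [-3.03, 3.03], [-0.79, 2.21], [0.23, 2.52], [-1.04, 4.18], [0, 3.07], [-2.55, 2.55]. Speed limits (rad/s): [2.22, 2.22, 2.57, 3.14, 3.14, 3.14].

INTERFACE

Orientations are given as [roll, pitch, yaw] about the fixed x, y, z axes, in that order (R = Rz(yaw) Ry(pitch) Rx(roll)).
In Python, from station import get_obs, vision, hand_in gives the robot as it stands.
- The arm moves only by the tool play_rows, never from a script. Its argument "moves" is a list of rows, each an object with "claw": the opening, from 0 (shut) to 1 (fully open); "linear": the shift along the tool's x, y, z in mm, a list of three; "turn": the turn, a rotation vector about the tool's x, y, z in rad, a list of three. In form: [{"claw": claw, "linear": [tx, ty, tz], "turn": [ax, ay, az]}, ...]. A call has 1 to 8 rows; each row is the pose to reach, as a shift and turn from the pose measured when the call began, along the tool's axes at that moment; what a row does not reach only later rows make up. A row lasts 1/8 s, in which the tool goes at most 62.5 mm and 10.7 degrees, less where a joint would pass 70% of its speed; a pose out of reach is approached as far as the arm can. A call with a gripper value outside its range is refused whole. The fingers move at their own pace and stop on an object; "force" is the grip in N (left out, the last holds). Time passes only in rows, so rows that repeat a pose let the fingers close. It gives the time, the measured TCP pose, the force and the opening at its end, in the units of the state.
- get_obs(): the state, without advancing time (a new reading comes with each control period).
- vision.camera(name): name is "scene" or "top"; returns the picture (384x512x3 uint8, blue, green, red); there is no depth.
- vision.camera_info(name): a dict with "camera_matrix" (3x3 intrinsics, pixels), "rvec" (rotation vector, rad) and "tvec" (3), from world to camera coordinates, as OpenCV has them. Camera axes: x right, y down, z forward; pixel columns grow to the right and rows downward; lengths in m; the calibration is good to about 2 mm. A picture is of the moment at which its call begins. camera_info takes no time and is no camera call.
- hand_in(): hands the job in, once; it reports no verdict.
The state is a dict: "time_s": time; "qpos": joint angles; "joint_vel": joint speeds; "tau": joint torques, N m; "ee_pos": TCP position; "eef_rot": TCP orientation; "force": force on the tool from outside, world axes, zero at the start; "moment": the same for the moment, N m; "grip_width": finger opening in m.
Only numpy, scipy, OpenCV 4.12 (cv2) and the standard library are available. Lean on these libraries where they do the work, as an engineer would, in place of code of your own. Each camera call takes 0.05 s, during which the arm holds its last target.

TASK

Set up the stop on the syringe driver that stands between the two trays: slide the blue-finned limit collar along its guide rod until its white pointer stands over the red tape mark, and let go of it. Then wind the black pusher block forward by rolling the ribbed thumbwheel in the top of the drive housing with a fingertip until the block just meets the collar, without shoving the collar off its mark; do not push the block itself by hand.

Things in the scene. Friction and masses are not known exactly. Their poses are not given: they have to be found in the camera images.
- driver: Grey syringe driver, fixed, sloped front 216 x 260 mm. Origin: centre of its underside. x: from its screen to its guide rods, z up, y: along the rods from syringe to drive housing. Black drive housing at x 33..95, y 90..146 mm, top z 138. Black syringe cradle at x 28..98, y -109..-63, z up to 150, knob to 168. Deck under collar at z up to 92.
- collar: Aluminium collar block 19 x 18 x 30 mm on the front guide rod with a blue fin to grip or push. Origin: centre of the fin's top, 150 mm above the bench; axes as the driver's. Fin 26 (x) x 12 (y) x 40 (z) mm, straight down from the origin, free in front and on both y sides. Slides along the driver's y, friction about 4 N, stays where left.
- collar_pointer (a point): Lower tip of the white pointer blade, 3 mm wide, on the middle of the fin's front edge; moves with the collar. Compare its position along the driver's y with mark_line.
- collar_face (a point): Centre of the collar's flat face towards the pusher block, 9 mm from the pointer in the driver's +y, moves with the collar.
- mark_line (a point): Middle of the strip of red tape, 8 mm wide along the driver's y, stuck across the deck's scale and down the slope, at the point about 4 mm under the pointer's path; at the start 9 to 37 mm from the pointer in the driver's +y direction.
- driver_pusher: Black pusher block 60 x 30 mm, top z 160 mm, with the syringe plunger, on the two guide rods. Moves only along the driver's y; geared to the thumbwheel. See point pusher_face for where it is.
- pusher_face (a point): Front face of the pusher block, at the height and x of collar_face. Gap to the collar = this minus collar_face, along the driver's y; 0 is contact. If wound further the block shoves the collar along in -y.
- wheel_crest (a point): Highest point of the thumbwheel's rim at rest, about 150 mm above the bench, fixed on the driver. The wheel is ribbed rubber, radius 27 mm, 16 mm wide, axis along the driver's x; its rim stands 6.5 mm proud of the black frame round it (34 x 52 mm) over about 35 mm of y. It does not give; a fingertip pressed on with 5 to 15 N does not slip.
- thumbwheel (a joint): Turn of the thumbwheel, rad, 0 at the start. Grows when the top of the rim is rolled in the driver's -y; 1 rad advances the block 16 mm in -y, so 1 mm of rim is 0.59 mm of block. Takes 2 to 4 N along the rim (up to 6 N once it shoves the collar), stays where left, stops at about 4 rad.
- timer: Bystander: black bench timer 34 x 72 x 59 mm behind the driver. Origin: centre of its underside.
- sample_pot: Bystander: clear specimen pot with red cap, 46 x 57 mm high, behind the driver. Origin: centre of its underside.
- vial_d: Bystander: vial with orange cap, 25 x 60 mm high, behind the driver. Origin: centre of its underside.
- scope_stand: Bystander: hand instrument leaning in a black foot, 75 mm wide, 157 mm high. Origin: centre of its underside.

How it is judged:
By the outcome, as a careful person would: the job done as asked, in the order asked, and still so for the second after the job is handed in, with the robot touching nothing.
It also fails if it takes over 53 s, if anything falls off the work surface, if the arm or the gripper's body presses on something with over 40 N, if the wrist force passes 120 N, or if a joint passes its speed limit or range.

## Working session

There is one attempt and no reset: what is moved stays moved. The work goes in short steps, Python scripts to look and compute and a tool call to move; the robot and the scene stay as the last step left them, time stands still between calls to the robot, and variables do not carry over. Pictures are saved under pics/ and viewed, and the job is handed in when it is done.

Besides the shell and the picture viewer there is one more tool, called after "Call:" by a JSON object that holds its "fn" and its "kwargs". play_rows: Moves the arm, as the interface text tells. Its arguments: {"type":"object","properties":{"moves":{"type":"array","items":{"type":"object","properties":{"claw":{"type":"number"},"linear":{"type":"array","items":{"type":"number"}},"turn":{"type":"array","items":{"type":"number"}}}}},"force":{"type":"number"}},"required":["moves"]}

```bash
ls; mkdir -p pics; python3 - <<'E'
from station import get_obs, vision
import cv2
o=get_obs();print(o)
for n in("scene","top"):
    im=vision.camera(n);cv2.imwrite(f"pics/{n}0.png",im)
    i=vision.camera_info(n);print(n,i)
E
```

```text
pics
{'time_s': 0.0, 'qpos': array([ 1.27441149e+00,  3.00468178e-01,  1.52157066e+00, -3.11652597e-06,
        1.32068763e+00, -6.65899092e-02]), 'joint_vel': array([-0.00046261,  0.00045417,  0.00133234,  0.00023278, -0.00041784,
        0.00095048]), 'tau': array([ 5.61427732e-04, -5.31784201e+01, -3.52737808e+01,  7.08972942e-02,
        2.43730098e-02, -7.03275646e-05]), 'ee_pos': array([0.12518859, 0.53525577, 0.16619236]), 'eef_rot': array([-3.14046115e+00, -7.24326482e-05,  2.91179846e+00]), 'force': array([ 0.16142219,  0.78150983, -0.74573773]), 'moment': array([ 0.00518811,  0.01298479, -0.03258054]), 'grip_width': 0.09385081487221955}
scene {'camera_matrix': array([[377.18028847,   0.        , 252.83099202],
       [  0.        , 377.18028847, 188.92447422],
       [  0.        ,   0.        ,   1.        ]]), 'rvec': array([ 2.03821595, -0.90699074,  0.49071698]), 'tvec': array([-0.54713127,  0.18251074,  0.74917028])}
top {'camera_matrix': array([[373.74443644,   0.        , 252.58417616],
       [  0.        , 373.74443644, 191.72767393],
       [  0.        ,   0.        ,   1.        ]]), 'rvec': array([ 2.11840188, -2.16490227,  0.12322337]), 'tvec': array([-0.24459254,  0.53875541,  0.88240844])}
```

View pics/scene0.png

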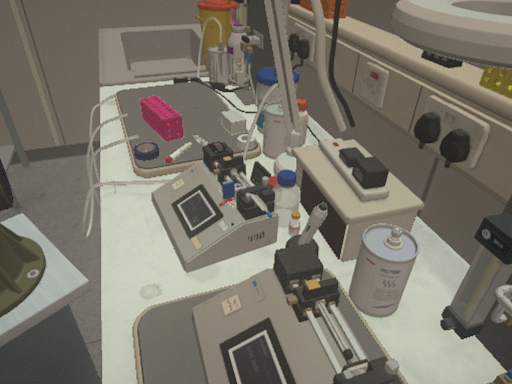

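View pics/top0.png

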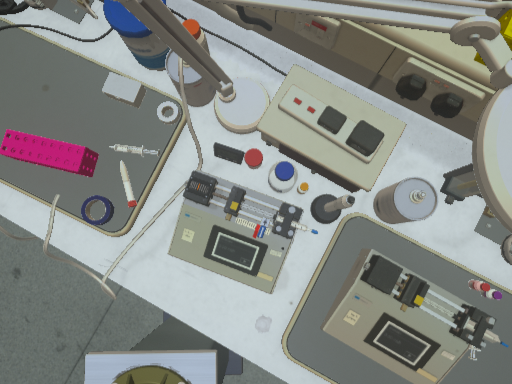

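```bash
cat > h.py <<'E'
import numpy as np, cv2
from station import get_obs, vision
def P(n,X):
    i=vision.camera_info(n); return cv2.projectPoints(np.array(X,float).reshape(-1,3),i["rvec"],i["tvec"],i["camera_matrix"],None)[0].reshape(-1,2)
def ray(n,uv):
    i=vision.camera_info(n);R=cv2.Rodrigues(i["rvec"])[0];c=-R.T@i["tvec"]
    return c,R.T@np.linalg.inv(i["camera_matrix"])@np.array([uv[0],uv[1],1.])
def onz(n,uv,z):
    c,d=ray(n,uv);return c+d*(z-c[2])/d[2]
def tri(uvs,uvt):
    c1,d1=ray("scene",uvs);c2,d2=ray("top",uvt)
    s=np.linalg.lstsq(np.c_[d1,-d2],c2-c1,rcond=None)[0]
    a=c1+s[0]*d1;b=c2+s[1]*d2
    return (a+b)/2,np.linalg.norm(a-b)
def crop(n,im,x0,y0,x1,y1,f,out):
    c=cv2.resize(im[y0:y1,x0:x1],None,fx=f,fy=f,interpolation=cv2.INTER_CUBIC)
    cv2.imwrite(out,c)
E
python3 - <<'E'
from h import *
s=cv2.imread("pics/scene0.png");t=cv2.imread("pics/top0.png")
crop("scene",s,145,130,305,270,5,"pics/s0c.png")
crop("top",t,160,140,330,300,4.5 and 4,"pics/t0c.png")
print(P("scene",[[.125,.536,.167],[0,0,0]]),P("top",[[.125,.536,.167],[0,0,0]]))
for n in("scene","top"): print(ray(n,(256,192))[0])
E
```

```text
[[-67.50857691 108.10095047]
 [-22.62992492 280.8120684 ]] [[-142.51899118  395.05022259]
 [ 148.98691316  419.91773768]]
[-0.02253216 -0.73746509  0.591233  ]
[ 0.40949914 -0.27358344  0.94137672]
```

View pics/s0c.png

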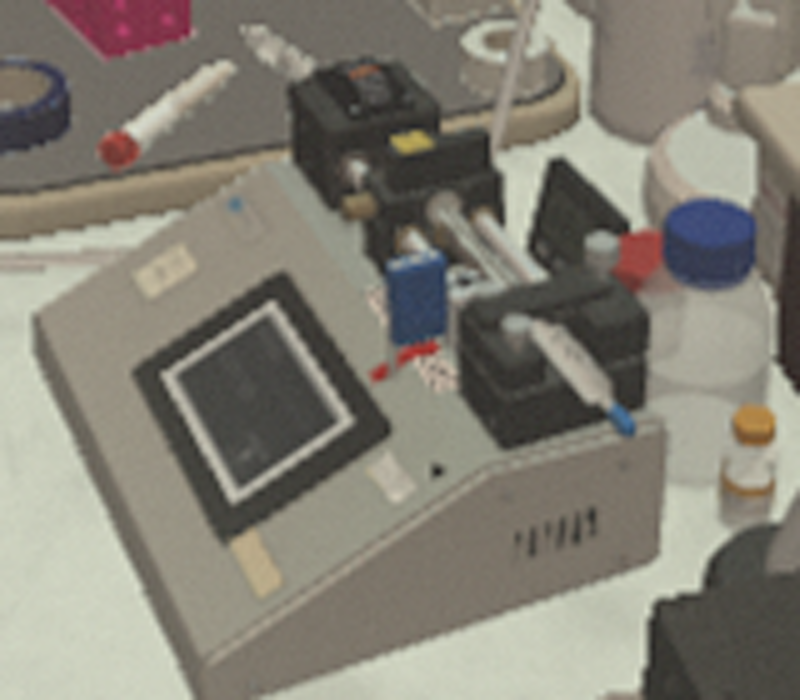

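View pics/t0c.png

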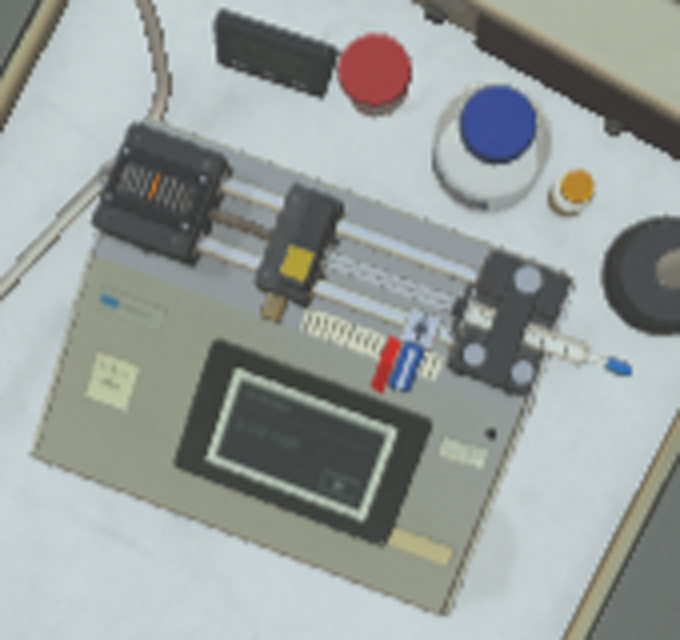

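```bash
python3 - <<'E'
from h import *
T=lambda u,v:(160+u/4-.375,140+v/4-.375)
S=lambda u,v:(145+u/5-.4,130+v/5-.4)
def show(n,p):print(n,np.round(p[0]*1000,1),round(p[1]*1000,1))
A=tri(S(35,320),T(35,454));B=tri(S(205,664),T(445,612))
show("A",A);show("B",B)
d=A[0]-B[0];print(np.linalg.norm(d[:2])*1000,np.degrees(np.arctan2(d[1],d[0])))
show("vialcap",tri(S(755,420),T(578,186)))
show("yellow",tri(S(412,140),T(297,263)))
for n in("scene","top"):
    im=cv2.imread(f"pics/{n}0.png");hs=cv2.cvtColor(im,cv2.COLOR_BGR2HSV)
    x0,y0,x1,y1=(215,175,245,210) if n=="scene" else (248,218,272,244)
    sub=hs[y0:y1,x0:x1]
    for nm,m in(("blue",(abs(sub[...,0].astype(int)-110)<12)&(sub[...,1]>120)),("red",((sub[...,0]<8)|(sub[...,0]>172))&(sub[...,1]>120))):
        m=m.astype(np.uint8)
        k,l,st,c=cv2.connectedComponentsWithStats(m)
        for j in range(1,k):
            if st[j,4]>3:
                pts=np.argwhere(l==j)[:,::-1]+[x0,y0]
                print(n,nm,st[j],c[j]+[x0,y0],cv2.minAreaRect(pts.astype(np.float32)))
    if n=="top": crop(n,im,240,205,290,245,14,"pics/t0d.png")
    else: crop(n,im,210,170,250,210,14,"pics/s0d.png")
E
```

```text
A [388.  -49.2  31.5] 1.7
B [ 291.4 -294.1   34.7] 1.5
263.2315041600475 68.45443787116535
vialcap [ 540.4 -379.6   58.3] 0.5
yellow [ 487.8 -218.7  161.4] 0.4
scene red [10 23  8  5 18] [228.16666667 199.83333333] ((228.25001525878906, 199.75), (2.2135939598083496, 7.589465618133545), 71.56504821777344)
scene red [ 5 28  2  3  5] [220.6 204.2] ((220.5, 204.0), (2.0, 1.0), 90.0)
top blue [10  8  8 12 38] [261.39473684 231.10526316] ((261.28448486328125, 231.33621215820312), (4.989645481109619, 11.161048889160156), 23.198589324951172)
top red [ 5  6  7 14 44] [256.         230.61363636] ((255.82879638671875, 230.62330627441406), (3.394193649291992, 13.2256498336792), 20.556045532226562)
```

View pics/t0d.png

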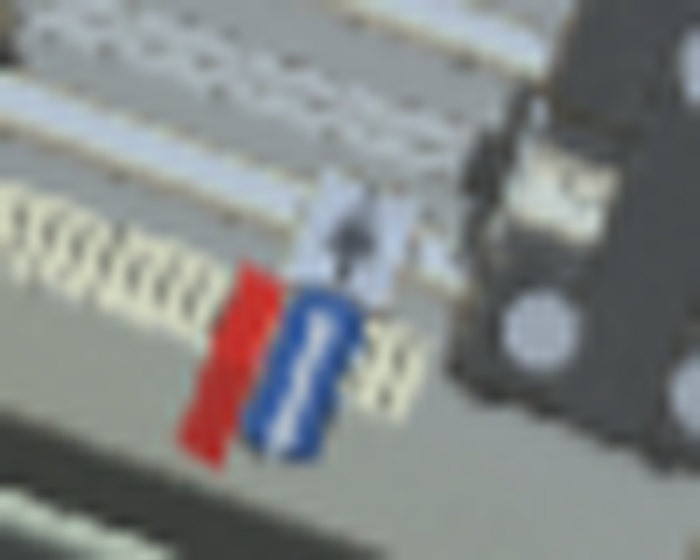

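View pics/s0d.png

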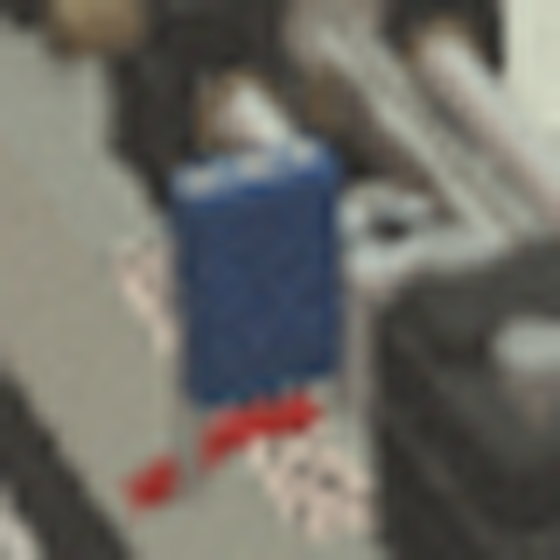

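```bash
python3 - <<'E'
from h import *
yaw=np.radians(68.45-90);ex=np.array([np.cos(yaw),np.sin(yaw),0]);ey=np.array([-ex[1],ex[0],0])
F=onz("top",(261.2,231.2),.15);print("fin",F)
A=np.array([.388,-.0492,0]);B=np.array([.2914,-.2941,0])
O=(A+B)/2+.108*ex;print("O approx",O)
loc=lambda p:np.round([(p-O)@ex*1e3,(p-O)@ey*1e3,p[2]*1e3],1)
print("fin loc",loc(F), "pointer proj scene for z 85..110", [P("scene",F-.013*ex-np.array([0,0,.15-z])).round(1).tolist() for z in(.08,.09,.1,.11)])
T=lambda u,v:(240+u/14-.46,205+v/14-.46)
for z in(.08,.09): print("tape", loc(onz("top",T(262,270),z)),loc(onz("top",T(200,455),z)),loc(onz("top",(255.83,230.62),z)))
print("yellow",loc(np.array([.4878,-.2187,.1614])))
# wheel crest: crop t (155,187)->
T4=lambda u,v:(160+u/4-.375,140+v/4-.375)
print("wheel",onz("top",T4(156,187),.15),loc(onz("top",T4(156,187),.15)))
for u,v in((130,124),(230,170),(190,262),(93,213)): print("hous",loc(onz("top",T4(u,v),.138)))
for u,v in((490,250),(573,287),(525,393),(452,368)): print("crad",loc(onz("top",T4(u,v),.150)))
for u,v in((297,185),(342,210),(308,303),(258,285)): print("push",loc(onz("top",T4(u,v),.160)))
# scene rear right corner
print("knobs", loc(onz("top",T4(528,280),.168)))
E
```

```text
fin [ 0.43315987 -0.27490148  0.15      ]
O approx [ 0.44015052 -0.21131981  0.        ]
fin loc [ 16.9 -61.7 150. ] pointer proj scene for z 85..110 [[[223.1, 209.7]], [[223.0, 206.1]], [[222.9, 202.4]], [[222.7, 198.7]]]
tape [ 32.3 -48.9  80. ] [  0.5 -49.8  80. ] [ 15.8 -49.   80. ]
tape [ 31.9 -49.1  90. ] [  0.4 -50.   90. ] [ 15.6 -49.3  90. ]
yellow [ 47.   10.6 161.4]
wheel [ 0.53175579 -0.14276221  0.15      ] [ 60.   97.4 150. ]
hous [ 88.6 126.2 138. ]
hous [ 83.7  65.4 138. ]
hous [ 29.2  67.6 138. ]
hous [ 35.8 127.  138. ]
crad [ 90.  -82.2 150. ]
crad [  86.7 -129.9  150. ]
crad [  25.4 -124.9  150. ]
crad [ 24.4 -84.5 150. ]
push [ 86.   25.4 160. ]
push [ 81.8  -1.6 160. ]
push [ 29.6  -2.2 160. ]
push [ 29.3  25.8 160. ]
knobs [  80.  -105.6  168. ]
```

```bash
python3 - <<'E'
from h import *
im=cv2.imread("pics/top0.png",0)
l=cv2.createLineSegmentDetector().detect(im)[0][:,0]
for x1,y1,x2,y2 in l:
    if 165<min(x1,x2) and max(x1,x2)<305 and 168<min(y1,y2) and max(y1,y2)<295 and np.hypot(x2-x1,y2-y1)>18:
        a=onz("top",(x1,y1),.1);b=onz("top",(x2,y2),.1);d=b-a
        ang=np.degrees(np.arctan2(d[1],d[0]))%180
        print(np.round([x1,y1,x2,y2]),round(np.hypot(*d[:2])*1e3),round(ang,2), round(ang%90,2))
E
```

```text
[218. 232. 211. 254.] 50 161.43 71.43
[251. 269. 259. 248.] 49 158.62 68.62
[258. 246. 219. 231.] 93 68.36 68.36
[250. 188. 301. 208.] 124 67.59 67.59
[212. 255. 250. 270.] 90 68.33 68.33
[247. 266. 215. 253.] 77 68.14 68.14
[265. 253. 256. 276.] 54 157.41 67.41
[222. 235. 254. 248.] 79 68.16 68.16
[296. 230. 272. 293.] 148 156.91 66.91
[203. 255. 212. 225.] 69 161.91 71.91
[213. 209. 186. 198.] 67 68.08 68.08
[255. 276. 203. 256.] 122 68.17 68.17
[196. 171. 226. 180.] 73 72.6 72.6
[215. 224. 267. 244.] 123 68.08 68.08
[289. 239. 272. 232.] 41 68.17 68.17
[245. 198. 276. 209.] 75 68.38 68.38
[230. 182. 249. 189.] 45 67.05 67.05
[270. 294. 167. 254.] 244 68.28 68.28
[167. 253. 183. 199.] 126 163.98 73.98
[239. 213. 261. 221.] 51 68.1 68.1
[261. 217. 242. 210.] 46 67.96 67.96
[277. 207. 247. 195.] 73 67.62 67.62
[205. 198. 187. 191.] 43 68.34 68.34
```

Call:
{"fn": "play_rows", "kwargs": {"moves": [{"claw": 0.35, "linear": [0, 0, -60], "turn": [0, 0, 0.15]}, {"claw": 0.35, "linear": [-55, -30, -80], "turn": [0, 0, 0.15]}, {"claw": 0.35, "linear": [-110, -58, -100], "turn": [0, 0, 0.15]}, {"claw": 0.35, "linear": [-164, -88, -110], "turn": [0, 0, 0.15]}, {"claw": 0.35, "linear": [-218, -117, -110], "turn": [0, 0, 0.15]}, {"claw": 0.35, "linear": [-272, -146, -110], "turn": [0, 0, 0.15]}, {"claw": 0.35, "linear": [-326, -175, -110], "turn": [0, 0, 0.15]}, {"claw": 0.35, "linear": [-381, -203, -110], "turn": [0, 0, 0.15]}]}}

```text
time_s: 1.1
ee_pos: [0.4503, 0.25, 0.2764]
eef_rot: [-3.141, -0.0, 2.762]
force: [0.3, 1.8, 0.5]
grip_width: 0.0329
```

Call:
{"fn": "play_rows", "kwargs": {"moves": [{"claw": 0.32, "linear": [-20, -55, 0], "turn": [0, 0, 0]}, {"claw": 0.32, "linear": [-39, -110, 0], "turn": [0, 0, 0]}, {"claw": 0.32, "linear": [-58, -165, 0], "turn": [0, 0, 0]}, {"claw": 0.32, "linear": [-77, -220, 0], "turn": [0, 0, 0]}, {"claw": 0.32, "linear": [-97, -275, 0], "turn": [0, 0, 0]}, {"claw": 0.32, "linear": [-116, -330, 0], "turn": [0, 0, 0]}, {"claw": 0.32, "linear": [-135, -385, 0], "turn": [0, 0, 0]}, {"claw": 0.32, "linear": [-154, -440, 0], "turn": [0, 0, 0]}]}}

```text
time_s: 2.1
ee_pos: [0.4296, -0.2176, 0.2767]
eef_rot: [-3.141, -0.0, 2.762]
force: [1.4, 0.4, -0.0]
grip_width: 0.0302
```

Call:
{"fn": "play_rows", "kwargs": {"moves": [{"claw": 0.32, "linear": [-19, -54, 30], "turn": [0, 0, 0]}, {"claw": 0.32, "linear": [-19, -54, 80], "turn": [0, 0, 0]}, {"claw": 0.32, "linear": [-19, -54, 110], "turn": [0, 0, 0]}, {"claw": 0.32, "linear": [-19, -54, 110], "turn": [0, 0, 0]}]}}

```text
time_s: 2.6
ee_pos: [0.4263, -0.2743, 0.165]
eef_rot: [3.141, -0.004, 2.761]
force: [0.1, 0.3, 0.6]
grip_width: 0.0303
```

```bash
python3 - <<'E'
from h import *
for n in("scene","top"):
    im=vision.camera(n);cv2.imwrite(f"pics/{n}1.png",im)
a=cv2.resize(cv2.imread("pics/scene1.png")[110:280,140:310],None,fx=3,fy=3,interpolation=2)
b=cv2.resize(cv2.imread("pics/top1.png")[150:300,170:320],None,fx=3,fy=3,interpolation=2)
cv2.imwrite("pics/c1.png",np.hstack([a[:450,:390],b[:, :400]]))
print(get_obs()["ee_pos"],P("top",get_obs()["ee_pos"]),P("scene",get_obs()["ee_pos"]))
E
```

```text
[ 0.42759167 -0.27504885  0.16797291] [[261.34331777 233.6565348 ]] [[225.87552425 175.46795022]]
```

View pics/c1.png

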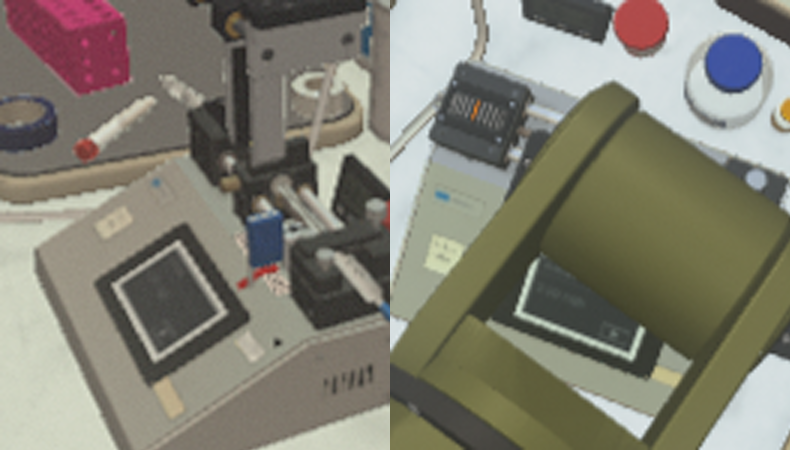

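```bash
python3 - <<'E'
from h import *
im=cv2.imread("pics/scene1.png")
o=np.array([.4263,-.2743,.165]);y=np.array([.3706,.9288,0]);x=np.array([-.9288,.3706,0])
pts=P("scene",[o,o-y*.015,o+y*.015,o-y*.0275,o-y*.0275+x*.008,o-y*.0275-x*.008,o-y*.015+[0,0,.097]])
c=cv2.resize(im[110:230,180:280],None,fx=6,fy=6,interpolation=cv2.INTER_CUBIC)
for p in pts: cv2.circle(c,tuple(int(v) for v in (p-[180,110]+.5)*6),3,(0,255,0),-1)
cv2.imwrite("pics/c1b.png",c[:600])
E
```

```text
(no output)
```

View pics/c1b.png

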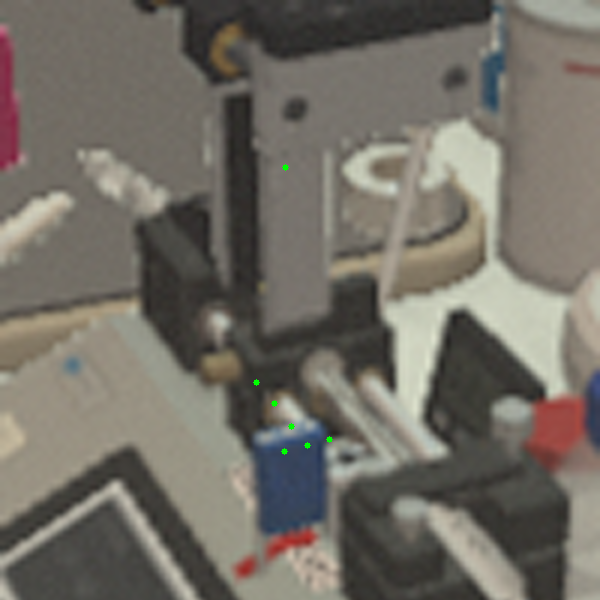

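```bash
python3 - <<'E'
from h import *
print(get_obs()["ee_pos"],get_obs()["time_s"])
im=vision.camera("scene")
o=get_obs()["ee_pos"];y=np.array([.3706,.9288,0]);x=np.array([-.9288,.3706,0])
pts=P("scene",[o,o-y*.015,o+y*.015,o-y*.0275,o-y*.0275+x*.008,o-y*.0275-x*.008,o-y*.015+[0,0,.097]])
c=cv2.resize(im[110:230,180:280],None,fx=6,fy=6,interpolation=cv2.INTER_CUBIC)
for p in pts: cv2.circle(c,tuple(int(v) for v in (p-[180,110]+.5)*6),3,(0,255,0),-1)
cv2.imwrite("pics/c1c.png",c[:600]);print(o)
E
```

```text
[ 0.42759167 -0.27504885  0.16797291] 2.7
[ 0.4278011  -0.27514467  0.16838338]
```

View pics/c1c.png

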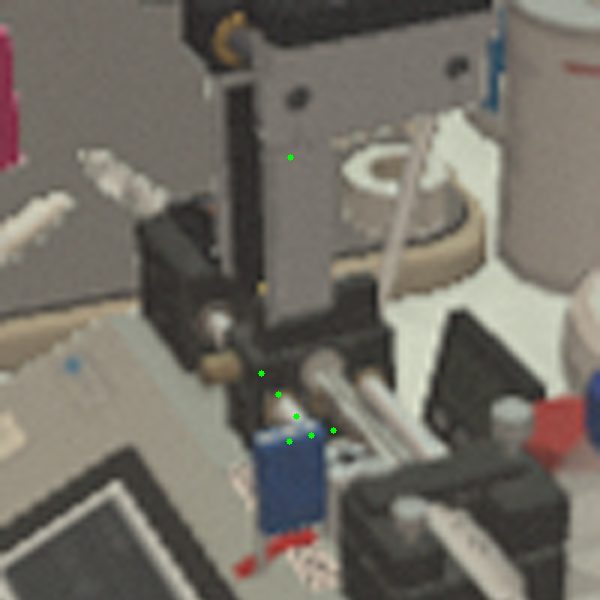

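```bash
python3 - <<'E'
from h import *
a=cv2.imread("pics/scene0.png");b=cv2.imread("pics/scene1.png")
d=np.clip(cv2.absdiff(a,b).max(2).astype(int)*5,0,255).astype(np.uint8)
c=lambda i:cv2.resize(i[120:230,195:265],None,fx=5.5,fy=5.5,interpolation=cv2.INTER_CUBIC)
g=np.clip(b.astype(float)*2,0,255).astype(np.uint8)
cv2.imwrite("pics/d1.png",np.hstack([c(g),cv2.cvtColor(c(d),cv2.COLOR_GRAY2BGR)])[:600])
E
```

```text
(no output)
```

View pics/d1.png

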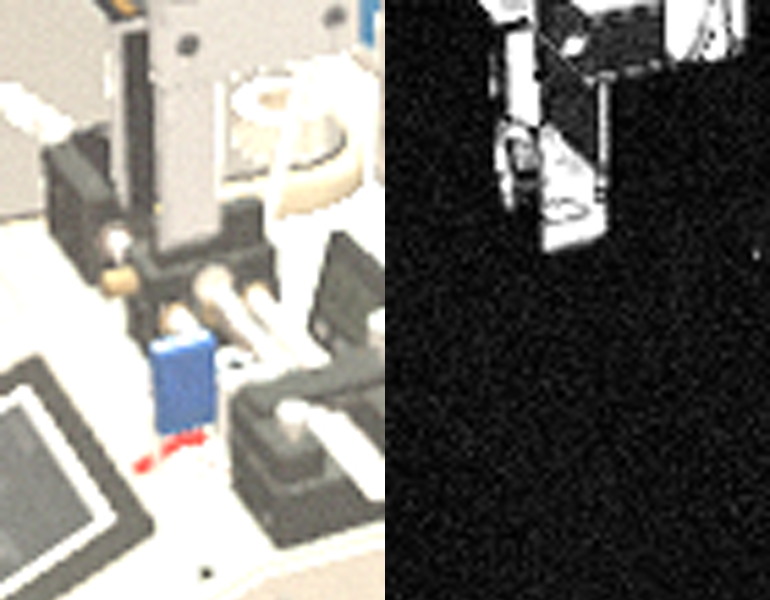

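```bash
python3 - <<'E'
from h import *
F=[.4332,-.2749,.15]
print(P("scene",F), P("scene",[.5318,-.1428,.15]), P("scene",[.4878,-.2187,.1614]),P("scene",[.54,-.38,.06]))
print(tri((227.7,181.7),(261.2,231.2)))
# housing top corners scene check; wheel s0c (375,85)
print((145+375/5-.4,130+85/5-.4), tri((145+375/5-.4,130+85/5-.4),(160+156/4-.375,140+187/4-.375)))
E
```

```text
[[227.94506756 181.59562162]] [[217.68821188 143.97460909]] [[227.08255928 157.60609358]] [[295.79571801 213.166273  ]]
(array([ 0.43298875, -0.27473256,  0.149781  ]), np.float64(0.0004906701283436515))
(219.6, 146.6) (array([ 0.53466975, -0.14289337,  0.1415815 ]), np.float64(0.004437146174554167))
```

```bash
python3 - <<'E'
from h import *
im=cv2.imread("pics/scene1.png")
o=np.array([.4263,-.2743,.165]);y=np.array([.3706,.9288,0]);x=np.array([-.9288,.3706,0]);z=np.array([0,0,1])
pts=[o+a*y*.0885+b*x*.0375+.097*z for a in(-1,1) for b in(-1,1)]+[o-y*.0275+b*x*.008+c*z for b in(-1,1) for c in(0,.03,.06,.097)]
c=cv2.resize(im[0:230,120:320],None,fx=4,fy=4,interpolation=cv2.INTER_CUBIC)
for p in P("scene",pts): cv2.circle(c,tuple(int(v) for v in (p-[120,0]+.5)*4),3,(0,255,0),-1)
cv2.imwrite("pics/e1.png",c[320:]);cv2.imwrite("pics/e1.png",cv2.resize(c,None,fx=.65,fy=.65))
E
```

```text
(no output)
```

View pics/e1.png

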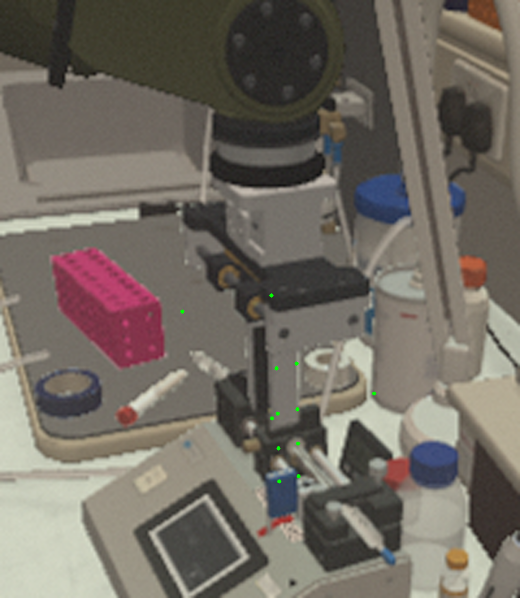

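Call:
{"fn": "play_rows", "kwargs": {"moves": [{"claw": 0.32, "linear": [0, 0, 14], "turn": [0, 0, 0]}, {"claw": 0.32, "linear": [0, 0, 28], "turn": [0, 0, 0]}, {"claw": 0.32, "linear": [0, 0, 28], "turn": [0, 0, 0]}]}}

```text
time_s: 3.12
ee_pos: [0.4273, -0.2748, 0.1391]
eef_rot: [-3.141, -0.0, 2.762]
force: [-0.6, -0.2, 0.1]
grip_width: 0.0301
```

```bash
cat >> h.py <<'E'
def look(name,crop=(110,230,180,280),f=6,off=.0):
    im=vision.camera("scene");o=get_obs()["ee_pos"]+np.array([0,0,off]);y=np.array([.3706,.9288,0]);x=np.array([-.9288,.3706,0])
    w=get_obs()["grip_width"]/2
    pts=P("scene",[o,o-y*w,o+y*w,o-y*(w+.0125)+x*.008,o-y*(w+.0125)-x*.008])
    a,b,c0,d=crop
    c=cv2.resize(im[a:b,c0:d],None,fx=f,fy=f,interpolation=cv2.INTER_CUBIC)
    for p in pts: cv2.circle(c,tuple(int(v) for v in (p-[c0,a]+.5)*f),2,(0,255,0),-1)
    cv2.imwrite(name,c[:600,:800]);cv2.imwrite(name[:-4]+"_raw.png",im);print(get_obs()["ee_pos"],get_obs()["force"],get_obs()["time_s"])
E
python3 -c "
from h import *
look('pics/f1.png')"
```

```text
[ 0.42764554 -0.27502893  0.1398931 ] [-0.04250261  0.09489586  0.31346138] 3.175
```

View pics/f1.png

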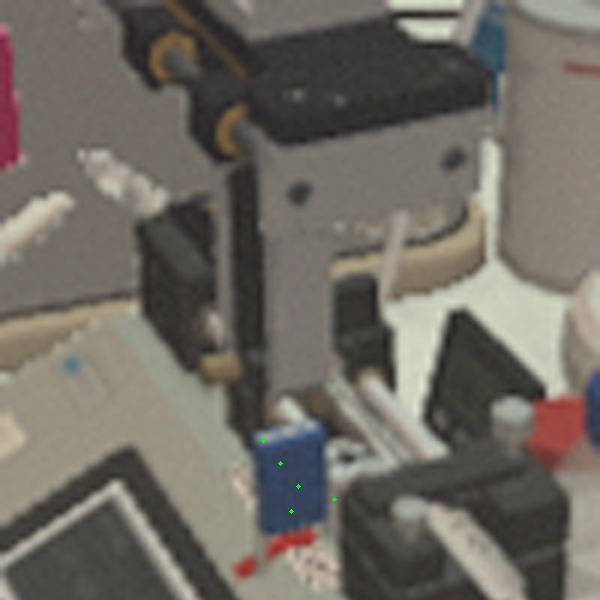

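```bash
python3 - <<'E'
from h import *
o=np.array([.4276,-.275,.1395]);y=np.array([.3706,.9288,0]);x=np.array([-.9288,.3706,0]);z=np.array([0,0,1])
C=lambda p:((P("scene",p)-[180,110]+.5)*6).round().astype(int).tolist()
print(C(o-.0885*y+.0375*x+.097*z),C(o-.0885*y-.0375*x+.097*z),C(o-.0375*y+.0885*x+.097*z),C(o-.0375*y-.0885*x+.097*z))
print(C(o-.0275*y+.008*x),C(o-.0275*y-.008*x))
for zz in(.12,.1395,.16,.17,.18,.19,.2):
    p=onz("scene",(180+300/6-.5,110+395/6-.5),zz); d=p-o; print(zz,p.round(3),"tool xy",np.round([d@x*1e3,d@y*1e3]))
E
```

```text
[[275, 380]] [[505, 322]] [[48, 335]] [[569, 213]]
[[291, 512]] [[334, 501]]
0.12 [ 0.485 -0.228  0.12 ] tool xy [-36.  65.]
0.1395 [ 0.464 -0.249  0.14 ] tool xy [-24.  37.]
0.16 [ 0.442 -0.271  0.16 ] tool xy [-12.   8.]
0.17 [ 0.431 -0.282  0.17 ] tool xy [-6. -6.]
0.18 [ 0.42  -0.293  0.18 ] tool xy [  0. -20.]
0.19 [ 0.409 -0.304  0.19 ] tool xy [  6. -34.]
0.2 [ 0.399 -0.315  0.2  ] tool xy [ 12. -48.]
```

Call:
{"fn": "play_rows", "kwargs": {"moves": [{"claw": 0.32, "linear": [0, 0, 9], "turn": [0, 0, 0]}, {"claw": 0.32, "linear": [0, 0, 18], "turn": [0, 0, 0]}, {"claw": 0.32, "linear": [0, 0, 18], "turn": [0, 0, 0]}]}}

```text
time_s: 3.55
ee_pos: [0.4273, -0.2748, 0.1211]
eef_rot: [-3.141, -0.0, 2.762]
force: [-0.1, 0.4, 0.2]
grip_width: 0.0301
```

```bash
python3 -c "
from h import *
look('pics/f2.png',off=.04)"
```

```text
[ 0.42752193 -0.274998    0.12161155] [-0.46413828 -0.37365029  0.16571932] 3.6
```

View pics/f2.png

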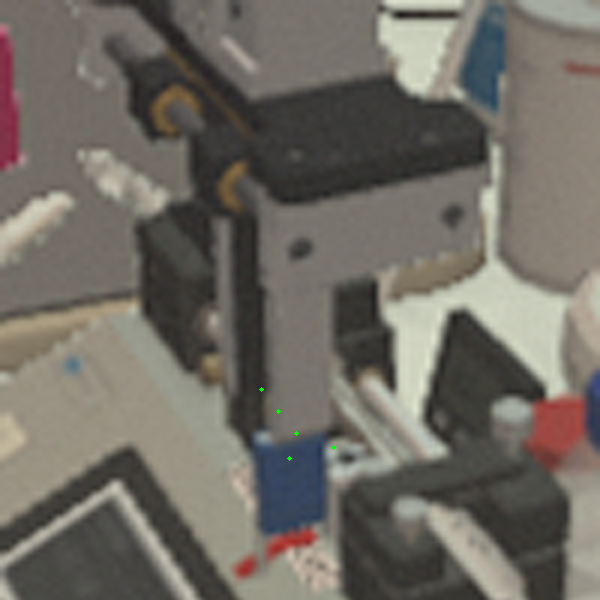

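Call:
{"fn": "play_rows", "kwargs": {"moves": [{"claw": 0.32, "linear": [0, 0, 8], "turn": [0, 0, 0]}, {"claw": 0.32, "linear": [0, 0, 16], "turn": [0, 0, 0]}, {"claw": 0.32, "linear": [0, 0, 16], "turn": [0, 0, 0]}]}}

```text
time_s: 3.98
ee_pos: [0.4272, -0.2748, 0.1048]
eef_rot: [-3.141, -0.001, 2.762]
force: [-0.1, 0.3, -0.4]
grip_width: 0.0302
```

```bash
python3 -c "
from h import *
look('pics/f3.png',off=.04)"
```

```text
[ 0.427417   -0.2749033   0.10528909] [0.68440035 0.005701   0.52018098] 4.025
```

View pics/f3.png

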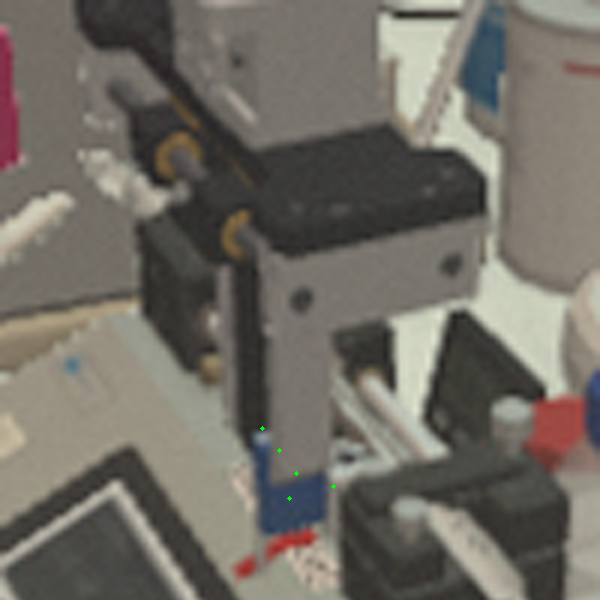

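Call:
{"fn": "play_rows", "kwargs": {"moves": [{"claw": 0.1, "linear": [0, 0, 0], "turn": [0, 0, 0]}, {"claw": 0.1, "linear": [0, 0, 0], "turn": [0, 0, 0]}, {"claw": 0.1, "linear": [0, 0, 0], "turn": [0, 0, 0]}], "force": 5}}

```text
time_s: 4.4
ee_pos: [0.4276, -0.2748, 0.1055]
eef_rot: [-3.141, -0.0, 2.762]
force: [0.2, 3.2, -0.2]
grip_width: 0.0119
```

```bash
python3 -c "
from h import *
look('pics/f4.png',off=.04)"
```

```text
[ 0.42755198 -0.2747595   0.10545676] [0.94455692 1.82676719 2.69968457] 4.45
```

View pics/f4.png

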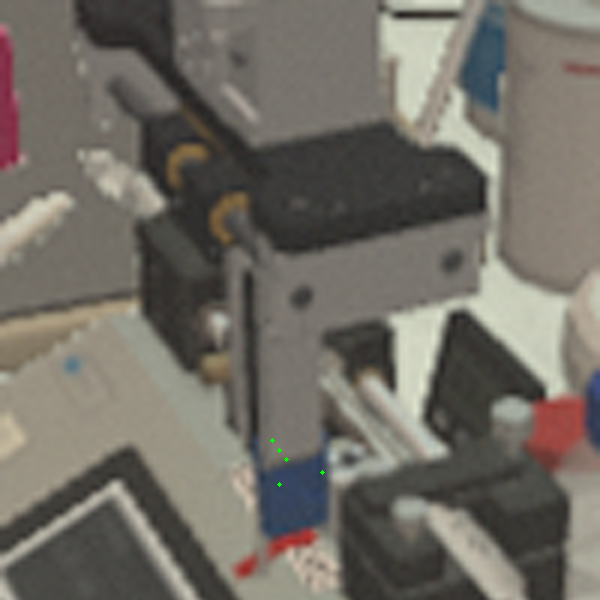

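Call:
{"fn": "play_rows", "kwargs": {"moves": [{"claw": 0.25, "linear": [0, 0, 0], "turn": [0, 0, 0]}, {"claw": 0.25, "linear": [0, 0, 8], "turn": [0, 0, 0]}, {"claw": 0.25, "linear": [0, 0, 8], "turn": [0, 0, 0]}, {"claw": 0.05, "linear": [0, 0, 8], "turn": [0, 0, 0]}, {"claw": 0.05, "linear": [0, 0, 8], "turn": [0, 0, 0]}, {"claw": 0.05, "linear": [0, 0, 8], "turn": [0, 0, 0]}], "force": 12}}

```text
time_s: 5.2
ee_pos: [0.4276, -0.2748, 0.0975]
eef_rot: [-3.141, 0.0, 2.762]
force: [-0.1, -0.4, -0.7]
grip_width: 0.0118
```

```bash
python3 -c "
from h import *
look('pics/f5.png',crop=(160,220,200,270),f=10,off=.04)"
```

```text
[ 0.42758297 -0.27480564  0.09750339] [ 0.12654191  0.16539828 -1.24951927] 5.25
```

View pics/f5.png

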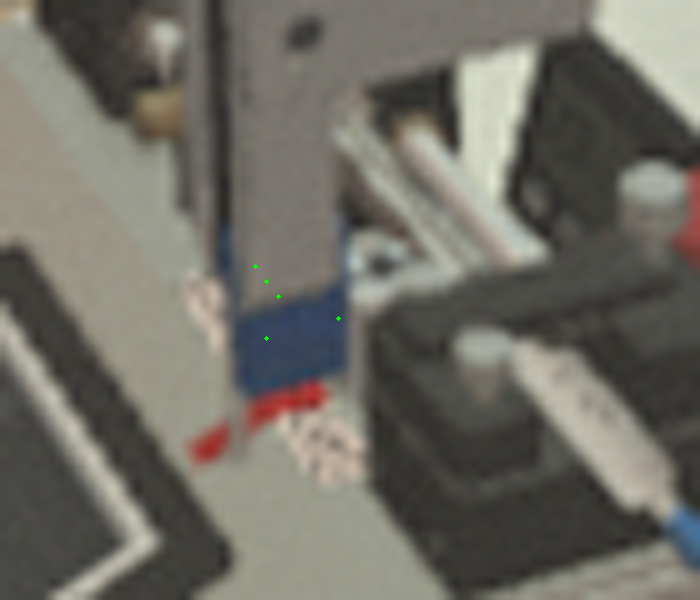

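Call:
{"fn": "play_rows", "kwargs": {"moves": [{"claw": 0.05, "linear": [0, 3, 0], "turn": [0, 0, 0]}, {"claw": 0.05, "linear": [0, 6, 0], "turn": [0, 0, 0]}, {"claw": 0.05, "linear": [0, 9, 0], "turn": [0, 0, 0]}, {"claw": 0.05, "linear": [0, 12, 0], "turn": [0, 0, 0]}, {"claw": 0.05, "linear": [0, 12, 0], "turn": [0, 0, 0]}, {"claw": 0.05, "linear": [0, 12, 0], "turn": [0, 0, 0]}]}}

```text
time_s: 6.0
ee_pos: [0.4322, -0.2632, 0.0975]
eef_rot: [3.142, 0.0, 2.762]
force: [1.2, 2.4, 0.5]
grip_width: 0.0118
```

```bash
python3 -c "
from h import *
look('pics/f6.png',crop=(160,220,200,270),f=10,off=.04)"
```

```text
[ 0.43220674 -0.26321667  0.09747732] [ 1.29809826  2.30962248 -0.19920701] 6.05
```

View pics/f6.png

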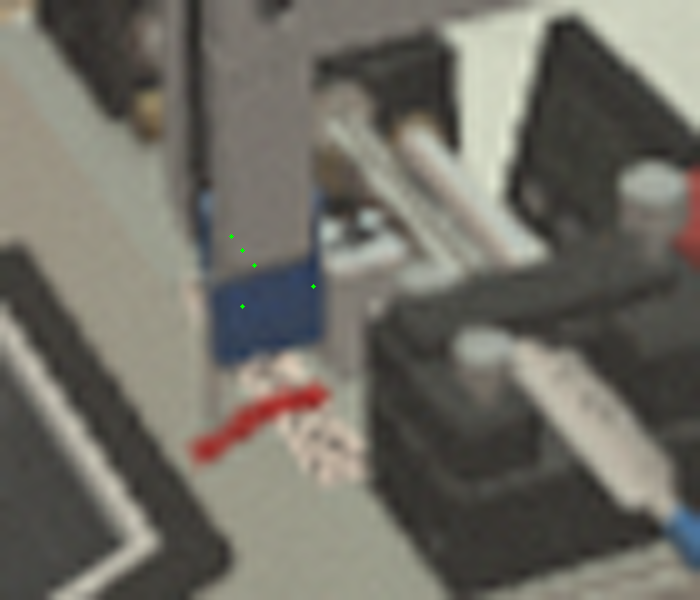

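Call:
{"fn": "play_rows", "kwargs": {"moves": [{"claw": 0.2, "linear": [0, 0, 0], "turn": [0, 0, 0]}, {"claw": 0.25, "linear": [0, 0, 0], "turn": [0, 0, 0]}, {"claw": 0.25, "linear": [0, 0, -30], "turn": [0, 0, 0]}, {"claw": 0.25, "linear": [0, 0, -80], "turn": [0, 0, 0]}, {"claw": 0.1, "linear": [0, 40, -110], "turn": [0, 0, 0]}, {"claw": 0.0, "linear": [-20, 90, -110], "turn": [0, 0, 0]}, {"claw": 0.0, "linear": [-40, 150, -110], "turn": [0, 0, 0]}, {"claw": 0.0, "linear": [-40, 150, -110], "turn": [0, 0, 0]}]}}

```text
time_s: 7.05
ee_pos: [0.5264, -0.1359, 0.2071]
eef_rot: [3.141, -0.0, 2.766]
force: [-0.8, 0.1, -0.3]
grip_width: 0.0005
```

```bash
python3 - <<'E'
from h import *
for n in("scene","top"):
    im=vision.camera(n);cv2.imwrite(f"pics/{n}2.png",im)
s=cv2.imread("pics/scene2.png");t=cv2.imread("pics/top2.png")
crop("",s,205,165,255,215,11,"pics/s2.png");crop("",t,170,150,320,270,5,"pics/t2.png")
print(get_obs()["ee_pos"],get_obs()["force"])
E
```

```text
[ 0.52480795 -0.13856623  0.20724948] [-0.4444114  -1.44496025 -0.2650682 ]
```

View pics/s2.png

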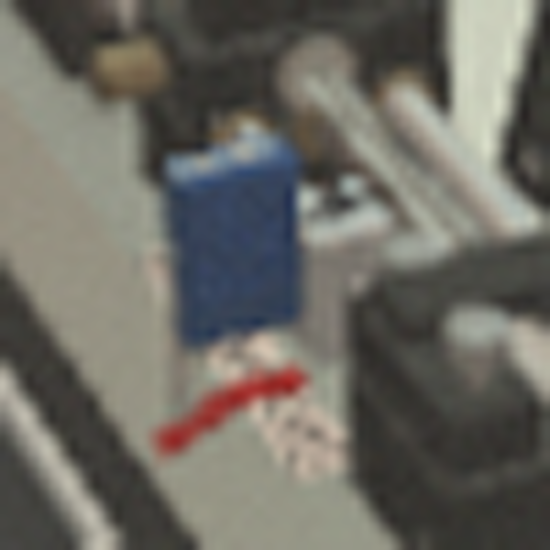

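View pics/t2.png

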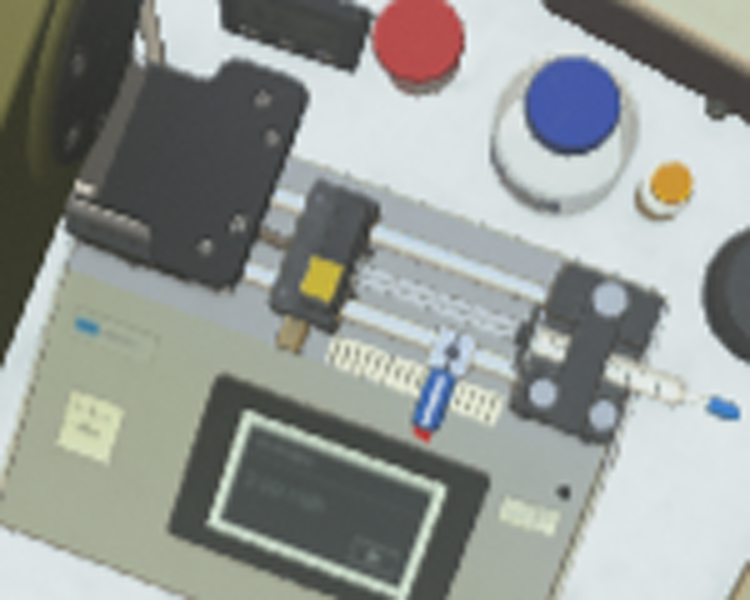

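```bash
cat > m.py <<'E'
from h import *
yaw=np.radians(68.15-90);ex=np.array([np.cos(yaw),np.sin(yaw),0]);ey=np.array([-ex[1],ex[0],0])
L=lambda p:np.round([p@ex*1e3,p@ey*1e3],1)
def comp(im,box,col):
    x0,y0,x1,y1=box;up=8
    sub=cv2.resize(im[y0:y1,x0:x1],None,fx=up,fy=up,interpolation=cv2.INTER_CUBIC)
    b,g,r=[sub[...,i].astype(int) for i in range(3)]
    m=((b-r>45) if col=="blue" else (r-b>60)&(r-g>60)).astype(np.uint8)
    k,l,st,c=cv2.connectedComponentsWithStats(m);j=1+np.argmax(st[1:,4])
    pts=(np.argwhere(l==j)[:,::-1]+.5)/up-.5+[x0,y0]
    return pts,cv2.minAreaRect(pts.astype(np.float32))
if __name__=="__main__":
    for f,box in(("pics/top0.png",(248,216,274,244)),("pics/top2.png",(246,214,274,244))):
        im=cv2.imread(f)
        pb,rb=comp(im,box,"blue");pr,rr=comp(im,box,"red")
        print(f,"fin",rb,L(onz("top",rb[0],.15)))
        for c in cv2.boxPoints(rb): print("  fin corner",L(onz("top",c,.15)))
        for z in(.08,.09):
            q=np.array([onz("top",p,z) for p in pr]);yy=q@ey*1e3;xx=q@ex*1e3
            print(" tape z",z,"x",xx.min().round(1),xx.max().round(1))
            for a in np.arange(np.floor(xx.min()),xx.max(),5):
                s=(xx>=a)&(xx<a+5); print("   x",a,"y",yy[s].min().round(1),yy[s].max().round(1),((yy[s].min()+yy[s].max())/2).round(1))
    print(P("top",get_obs()["ee_pos"]+[0,0,.1]))
E
python3 m.py
```

```text
pics/top0.png fin ((261.3888244628906, 231.0712432861328), (5.737650394439697, 12.222370147705078), 22.28558921813965) [504.7 -94.2]
  fin corner [492.1 -87.8]
  fin corner [517.8 -88.6]
  fin corner [ 517.4 -100.7]
  fin corner [491.8 -99.8]Traceback (most recent call last):
  File "m.py", line 19, in <module>
    q=np.array([onz("top",p,z) for p in pr]);yy=q@ey*1e3;xx=q@ex*1e3
                ~~~^^^^^^^^^^^
  File "h.py", line 9, in onz
    c,d=ray(n,uv);return c+d*(z-c[2])/d[2]
        ~~~^^^^^^
  File "h.py", line 6, in ray
    i=vision.camera_info(n);R=cv2.Rodrigues(i["rvec"])[0];c=-R.T@i["tvec"]
ValueError: time passes only in moves, steps and waits
```

```bash
sed -i 's/^def P(/INFO={n:vision.camera_info(n) for n in("scene","top")}\ndef P(/; s/i=vision.camera_info(n)/i=INFO[n]/' h.py; python3 m.py
```

```text
pics/top0.png fin ((261.3888244628906, 231.0712432861328), (5.737650394439697, 12.222370147705078), 22.28558921813965) [504.7 -94.2]
  fin corner [492.1 -87.8]
  fin corner [517.8 -88.6]
  fin corner [ 517.4 -100.7]
  fin corner [491.8 -99.8]
 tape z 0.08 x 487.2 519.7
   x 487.0 y -85.7 -77.8 -81.7
   x 492.0 y -85.8 -77.8 -81.8
   x 497.0 y -85.7 -77.5 -81.6
   x 502.0 y -85.9 -77.2 -81.5
   x 507.0 y -86.0 -77.1 -81.6
   x 512.0 y -86.1 -77.6 -81.9
   x 517.0 y -85.4 -77.7 -81.5
 tape z 0.09 x 487.1 519.2
   x 487.0 y -85.9 -78.1 -82.0
   x 492.0 y -86.0 -78.1 -82.0
   x 497.0 y -85.9 -77.8 -81.8
   x 502.0 y -86.0 -77.5 -81.7
   x 507.0 y -86.1 -77.4 -81.8
   x 512.0 y -86.3 -78.0 -82.1
   x 517.0 y -85.6 -78.0 -81.8
pics/top2.png fin ((256.4331970214844, 229.16831970214844), (6.120781898498535, 12.142014503479004), 19.746837615966797) [504.8 -83. ]
  fin corner [492.  -76.8]
  fin corner [517.5 -76.4]
  fin corner [517.7 -89.3]
  fin corner [492.2 -89.7]
 tape z 0.08 x 487.0 491.4
   x 486.0 y -85.8 -77.8 -81.8
   x 491.0 y -84.9 -78.4 -81.6
 tape z 0.09 x 486.9 491.3
   x 486.0 y -86.0 -78.1 -82.0
   x 491.0 y -84.7 -78.7 -81.7
[[181.21554899 176.86484264]]
```

```bash
python3 - <<'E'
from m import *
im=cv2.imread("pics/scene2.png")
W=lambda x,y,z:(x*ex+y*ey)/1e3+np.array([0,0,z/1e3])
x0,y0,f=212,172,18
c=cv2.resize(im[172:212,212:246],None,fx=f,fy=f,interpolation=cv2.INTER_CUBIC)
def dot(p,col):
    u=P("scene",p)[0]; cv2.circle(c,tuple(int(v) for v in (u-[x0,y0]+.5)*f),3,col,-1); return u.round(1)
for a,b in((492,-77),(492,-89),(518,-77),(518,-89)):
    print(dot(W(a,b,150),(0,255,255)),dot(W(a,b,110),(0,255,255)))
for x,z in((487,80),(491,82),(500,86),(510,90),(519,92)): print(x,dot(W(x,-81.9,z),(0,255,0)))
cv2.imwrite("pics/s2b.png",c[:600])
pr,rr=comp(im,(214,192,236,210),"red")
for u in range(217,235,2):
    s=abs(pr[:,0]-u)<.6
    if s.any():
        v=(pr[s,1].min()+pr[s,1].max())/2
        # intersect with vertical plane y=-81.9 in driver frame
        cc,d=ray("scene",(u,v));t=(-.0819-cc@ey)/(d@ey);q=cc+t*d
        print(u,round(v,2),pr[s,1].min().round(1),pr[s,1].max().round(1),L(q),(q[2]*1e3).round(1))
E
```

```text
[219.3 178.9] [219.9 194.3]
[221.5 181.8] [222.1 197.3]
[230.6 176. ] [231.  191.3]
[233.  178.8] [233.2 194.2]
487 [219.1 207.1]
491 [220.8 205.9]
500 [224.5 203.4]
510 [228.7 200.8]
519 [232.4 199. ]
219 204.56 203.7 205.4 [487.  -81.9] 87.1
221 204.12 202.8 205.4 [491.7 -81.9] 86.8
223 202.38 200.8 203.9 [496.5 -81.9] 90.0
225 201.19 199.6 202.8 [501.3 -81.9] 91.7
227 200.12 198.8 201.4 [506.1 -81.9] 93.1
229 199.5 198.4 200.6 [510.8 -81.9] 93.3
231 199.19 198.1 200.3 [515.6 -81.9] 92.6
```

View pics/s2b.png

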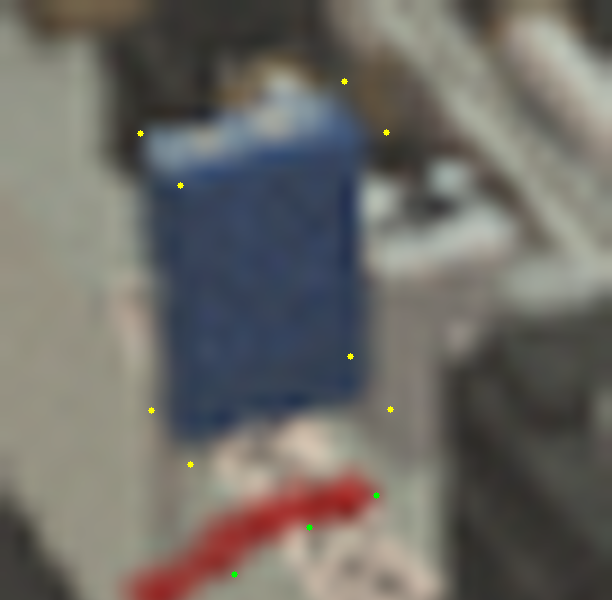

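Call:
{"fn": "play_rows", "kwargs": {"moves": [{"claw": 0.25, "linear": [15, -55, 0], "turn": [0, 0, 0]}, {"claw": 0.25, "linear": [30, -110, 0], "turn": [0, 0, 0]}, {"claw": 0.25, "linear": [40, -150, 10], "turn": [0, 0, 0]}, {"claw": 0.25, "linear": [40, -150, 40], "turn": [0, 0, 0]}, {"claw": 0.25, "linear": [40, -150, 80], "turn": [0, 0, 0]}, {"claw": 0.25, "linear": [40, -150, 109], "turn": [0, 0, 0]}, {"claw": 0.25, "linear": [40, -150, 109], "turn": [0, 0, 0]}]}}

```text
time_s: 8.02
ee_pos: [0.4305, -0.2635, 0.097]
eef_rot: [3.141, -0.004, 2.761]
force: [-0.6, -0.2, 0.9]
grip_width: 0.0238
```

Call:
{"fn": "play_rows", "kwargs": {"moves": [{"claw": 0.05, "linear": [0, 0, 0], "turn": [0, 0, 0]}, {"claw": 0.05, "linear": [0, 0, 0], "turn": [0, 0, 0]}, {"claw": 0.05, "linear": [0, 0, 0], "turn": [0, 0, 0]}]}}

```text
time_s: 8.4
ee_pos: [0.4306, -0.264, 0.0983]
eef_rot: [-3.141, -0.002, 2.761]
force: [-4.6, -0.1, 6.5]
grip_width: 0.0118
```

Call:
{"fn": "play_rows", "kwargs": {"moves": [{"claw": 0.05, "linear": [0, 1.2, 0], "turn": [0, 0, 0]}, {"claw": 0.05, "linear": [0, 2.3, 0], "turn": [0, 0, 0]}, {"claw": 0.05, "linear": [0, 2.3, 0], "turn": [0, 0, 0]}, {"claw": 0.05, "linear": [0, 2.3, 0], "turn": [0, 0, 0]}]}}

```text
time_s: 8.9
ee_pos: [0.4314, -0.2619, 0.0984]
eef_rot: [-3.141, -0.002, 2.761]
force: [-2.8, -2.3, -0.4]
grip_width: 0.0119
```

Call:
{"fn": "play_rows", "kwargs": {"moves": [{"claw": 0.2, "linear": [0, 0, 0], "turn": [0, 0, 0]}, {"claw": 0.25, "linear": [0, 0, 0], "turn": [0, 0, 0]}, {"claw": 0.25, "linear": [0, 0, -30], "turn": [0, 0, 0]}, {"claw": 0.25, "linear": [0, 0, -80], "turn": [0, 0, 0]}, {"claw": 0.1, "linear": [0, 40, -102], "turn": [0, 0, 0]}, {"claw": 0.0, "linear": [-25, 90, -102], "turn": [0, 0, 0]}, {"claw": 0.0, "linear": [-49, 156, -102], "turn": [0, 0, 0]}, {"claw": 0.0, "linear": [-49, 156, -102], "turn": [0, 0, 0]}]}}

```text
time_s: 9.9
ee_pos: [0.5367, -0.1324, 0.1999]
eef_rot: [3.141, -0.003, 2.765]
force: [-0.1, 0.3, -1.0]
grip_width: 0.0007
```

```bash
python3 - <<'E'
from m import *
im=vision.camera("top");cv2.imwrite("pics/top3.png",im)
s=vision.camera("scene");cv2.imwrite("pics/scene3.png",s)
pb,rb=comp(im,(246,214,274,244),"blue");pr,rr=comp(im,(246,214,274,244),"red")
print(rb,[L(onz("top",c,.15)) for c in cv2.boxPoints(rb)])
q=np.array([onz("top",p,.085) for p in pr]);print("tape",(q@ey*1e3).min(),(q@ey*1e3).max())
print(get_obs()["ee_pos"],L(get_obs()["ee_pos"]))
crop("",s,190,100,270,180,7,"pics/s3.png");crop("",im,170,150,270,250,6,"pics/t3.png")
t0=cv2.imread("pics/top0.png");crop("",t0,180,165,260,235,9,"pics/t0w.png")
E
```

```text
((256.1120910644531, 229.03233337402344), (6.336853504180908, 12.209468841552734), 21.801410675048828) [array([492.1, -75.4]), array([517.8, -75.9]), array([517.5, -89.3]), array([491.9, -88.7])]
tape -86.00166571427688 -78.11776773644593
[ 0.53530647 -0.13457485  0.1999507 ] [546.9  74.3]
```

View pics/s3.png

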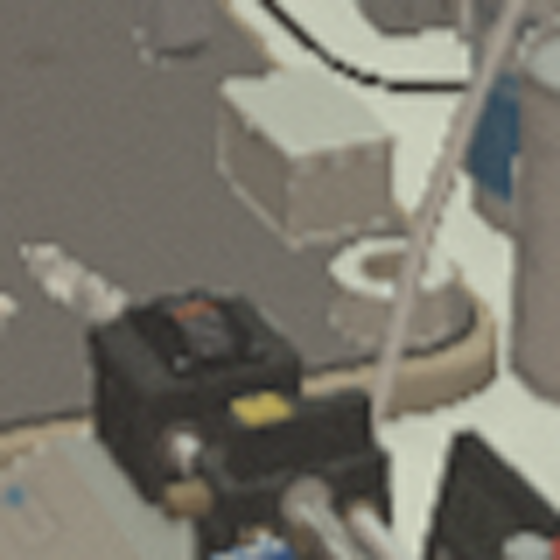

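View pics/t0w.png

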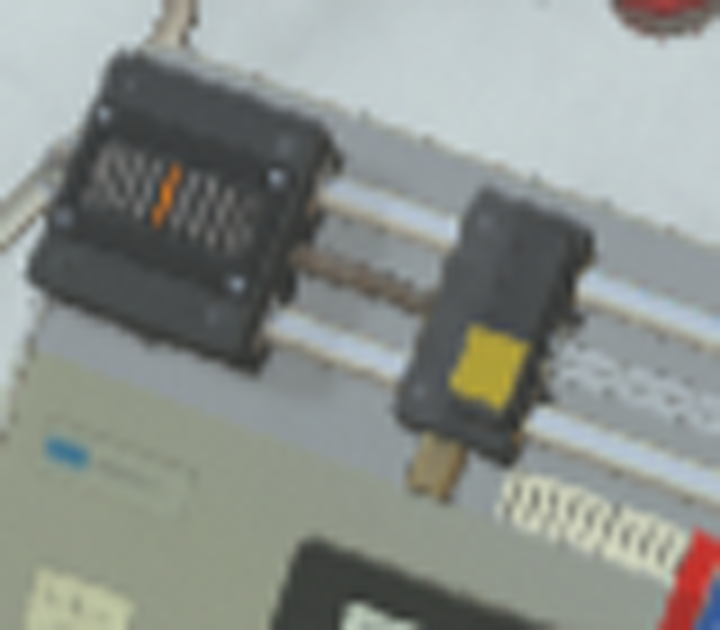

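View pics/t3.png

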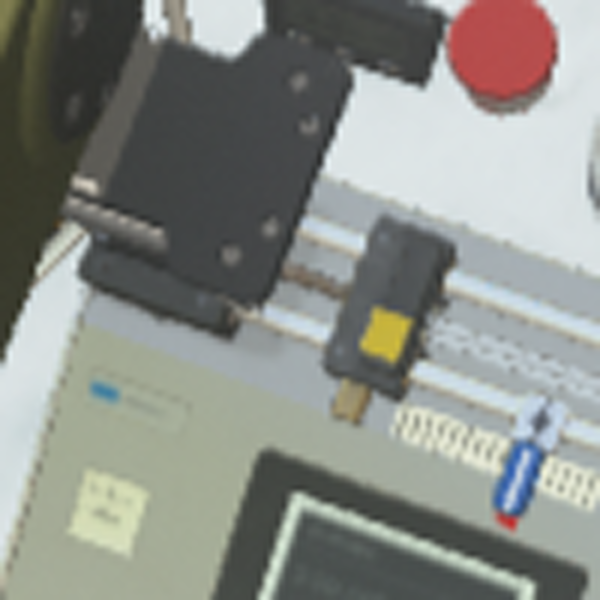

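```bash
python3 - <<'E'
from m import *
s=cv2.imread("pics/scene3.png");o=get_obs()["ee_pos"]
for z in(0,.04,.1,.2):
    p=P("scene",o+[0,0,z])[0];print(z,p);cv2.circle(s,tuple(int(v) for v in p),2,(0,255,0),-1)
cv2.imwrite("pics/s3full.png",s)
E
```

```text
0 [215.5457349  123.62744563]
0.04 [214.84735026 107.72882841]
0.1 [213.72719927  82.22876626]
0.2 [211.63793943  34.66709258]
```

View pics/s3full.png

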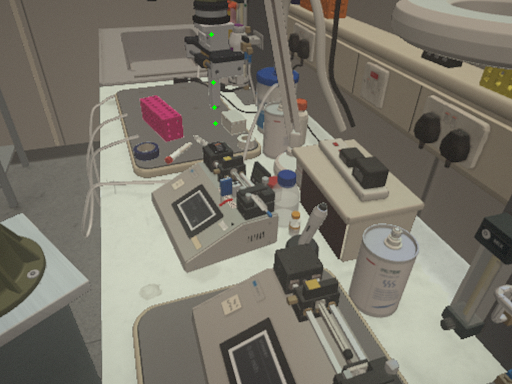

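Call:
{"fn": "play_rows", "kwargs": {"moves": [{"claw": 0.0, "linear": [0, 0, 25], "turn": [0, 0, 0]}, {"claw": 0.0, "linear": [0, 0, 42], "turn": [0, 0, 0]}, {"claw": 0.0, "linear": [0, 0, 45], "turn": [0, 0, 0]}, {"claw": 0.0, "linear": [0, 0, 47], "turn": [0, 0, 0]}]}}

```text
time_s: 10.5
ee_pos: [0.5353, -0.135, 0.1535]
eef_rot: [-3.141, -0.002, 2.763]
force: [-0.2, -0.3, -0.4]
grip_width: 0.0004
```

Call:
{"fn": "play_rows", "kwargs": {"moves": [{"claw": 0.0, "linear": [0, 0, 2], "turn": [0, 0, 0]}, {"claw": 0.0, "linear": [0, 0, 4], "turn": [0, 0, 0]}]}}

```text
time_s: 10.75
ee_pos: [0.5354, -0.1351, 0.1499]
eef_rot: [-3.141, -0.001, 2.763]
force: [0.7, 0.2, -0.1]
grip_width: 0.0003
```

Call:
{"fn": "play_rows", "kwargs": {"moves": [{"claw": 0.0, "linear": [0, 0, 2], "turn": [0, 0, 0]}, {"claw": 0.0, "linear": [0, 0, 4], "turn": [0, 0, 0]}]}}

```text
time_s: 11.0
ee_pos: [0.5355, -0.1351, 0.1458]
eef_rot: [-3.141, -0.001, 2.763]
force: [1.1, 0.3, 0.2]
grip_width: 0.0005
```

```bash
python3 - <<'E'
from m import *
look('pics/g1.png',crop=(80,180,180,280),f=6)
E
```

```text
[ 0.53535348 -0.1350892   0.14549794] [ 0.28226783 -0.87292541 -1.19045128] 11.05
```

View pics/g1.png

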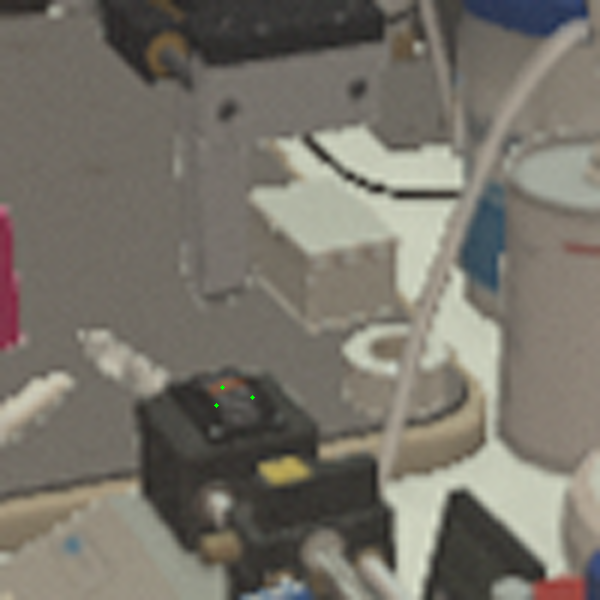

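Call:
{"fn": "play_rows", "kwargs": {"moves": [{"claw": 0.0, "linear": [0, 0, 10], "turn": [0, 0, 0]}, {"claw": 0.0, "linear": [0, 0, 18], "turn": [0, 0, 0]}, {"claw": 0.0, "linear": [0, 0, 21], "turn": [0, 0, 0]}, {"claw": 0.0, "linear": [0, 0, 23], "turn": [0, 0, 0]}]}}

```text
time_s: 11.55
ee_pos: [0.5353, -0.1351, 0.1223]
eef_rot: [-3.141, -0.002, 2.763]
force: [-0.2, 0.1, 1.1]
grip_width: 0.0005
```

Call:
{"fn": "play_rows", "kwargs": {"moves": [{"claw": 0.0, "linear": [0, 0, 1], "turn": [0, 0, 0]}, {"claw": 0.0, "linear": [0, 0, 3], "turn": [0, 0, 0]}]}}

```text
time_s: 11.8
ee_pos: [0.5354, -0.1351, 0.1194]
eef_rot: [-3.141, -0.001, 2.763]
force: [0.3, 0.2, 0.4]
grip_width: 0.0006
```

Call:
{"fn": "play_rows", "kwargs": {"moves": [{"claw": 0.0, "linear": [0, 0, 1], "turn": [0, 0, 0]}, {"claw": 0.0, "linear": [0, 0, 3], "turn": [0, 0, 0]}]}}

```text
time_s: 12.05
ee_pos: [0.5355, -0.1351, 0.1164]
eef_rot: [-3.141, -0.001, 2.763]
force: [0.2, -0.6, -1.1]
grip_width: 0.0008
```

Call:
{"fn": "play_rows", "kwargs": {"moves": [{"claw": 0.0, "linear": [0, 0, 1], "turn": [0, 0, 0]}, {"claw": 0.0, "linear": [0, 0, 2], "turn": [0, 0, 0]}]}}

```text
time_s: 12.3
ee_pos: [0.5355, -0.1351, 0.1144]
eef_rot: [-3.141, -0.001, 2.763]
force: [0.4, 0.8, 0.0]
grip_width: 0.0004
```

Call:
{"fn": "play_rows", "kwargs": {"moves": [{"claw": 0.0, "linear": [0, 0, 1], "turn": [0, 0, 0]}, {"claw": 0.0, "linear": [0, 0, 2], "turn": [0, 0, 0]}]}}

```text
time_s: 12.55
ee_pos: [0.5355, -0.1351, 0.1123]
eef_rot: [-3.141, -0.001, 2.763]
force: [-0.3, -0.3, -0.0]
grip_width: 0.0005
```

```bash
python3 - <<'E'
from m import *
look('pics/g2.png',crop=(100,180,180,280),f=8)
E
```

```text
[ 0.53543382 -0.13511855  0.11218285] [ 0.14649024 -0.26609769 -0.65170311] 12.6
```

View pics/g2.png

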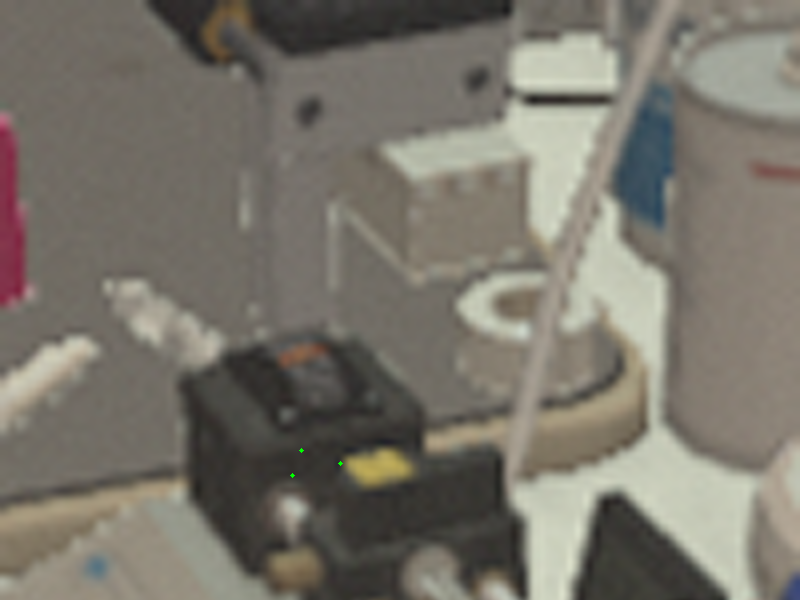

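Call:
{"fn": "play_rows", "kwargs": {"moves": [{"claw": 0.0, "linear": [0, 0, 1], "turn": [0, 0, 0]}, {"claw": 0.0, "linear": [0, 0, 2], "turn": [0, 0, 0]}]}}

```text
time_s: 12.85
ee_pos: [0.5355, -0.1351, 0.1103]
eef_rot: [-3.141, -0.001, 2.763]
force: [-1.7, 0.7, 6.0]
grip_width: 0.0006
```

Call:
{"fn": "play_rows", "kwargs": {"moves": [{"claw": 0.0, "linear": [0, 0, 1], "turn": [0, 0, 0]}, {"claw": 0.0, "linear": [0, 0, 2], "turn": [0, 0, 0]}]}}

```text
time_s: 13.1
ee_pos: [0.536, -0.1351, 0.1099]
eef_rot: [3.141, 0.001, 2.763]
force: [-7.5, 3.6, 21.2]
grip_width: 0.0002
```

Call:
{"fn": "play_rows", "kwargs": {"moves": [{"claw": 0.0, "linear": [0, 0, 1], "turn": [0, 0, 0]}, {"claw": 0.0, "linear": [0, 0, 2], "turn": [0, 0, 0]}]}}

```text
time_s: 13.35
ee_pos: [0.5363, -0.1348, 0.1097]
eef_rot: [3.141, 0.002, 2.763]
force: [-8.2, 6.5, 23.7]
grip_width: 0.0006
```

Call:
{"fn": "play_rows", "kwargs": {"moves": [{"claw": 0.0, "linear": [0, 0, 0.8], "turn": [0, 0, 0]}, {"claw": 0.0, "linear": [0, 0, 0.8], "turn": [0, 0, 0]}]}}

```text
time_s: 13.6
ee_pos: [0.5363, -0.1346, 0.11]
eef_rot: [3.141, 0.002, 2.763]
force: [-4.6, 2.4, 11.8]
grip_width: 0.0007
```

```bash
python3 - <<'E'
from m import *
look('pics/g3.png',crop=(100,180,180,280),f=8,off=.0395)
print(L(get_obs()["ee_pos"]))
E
```

```text
[ 0.53627507 -0.13463309  0.10995898] [-6.57059026  3.05047249 11.64299065] 13.65
[547.9  74.6]
```

View pics/g3.png

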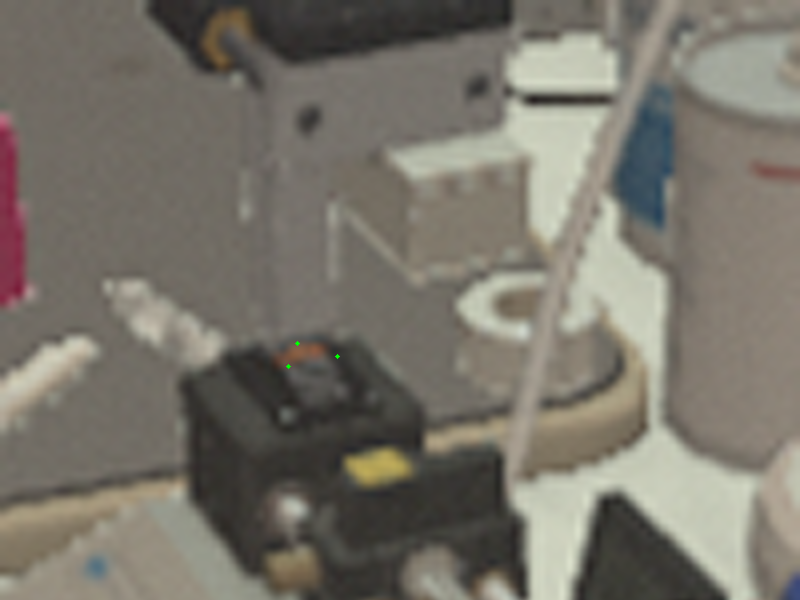

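```bash
python3 - <<'E'
from m import *
im=cv2.imread("pics/g3_raw.png");crop("",im,205,128,235,155,20,"pics/g3z.png")
for z in(.138,.1435,.15,.155):
    print(z,L(onz("scene",(180+300/8-.5,100+338/8-.5),z)),"orange",L(onz("scene",(180+302/8-.5,100+352/8-.5),z)))
print("orange top",L(onz("top",(198.1,186.2),.15)))
E
```

```text
0.138 [557.6  97.5] orange [554.7  88.7]
0.1435 [553.9  87.9] orange [551.   79.3]
0.15 [549.5  76.6] orange [546.7  68. ]
0.155 [546.2  67.9] orange [543.4  59.4]
orange top [546.6  66.6]
```

View pics/g3z.png

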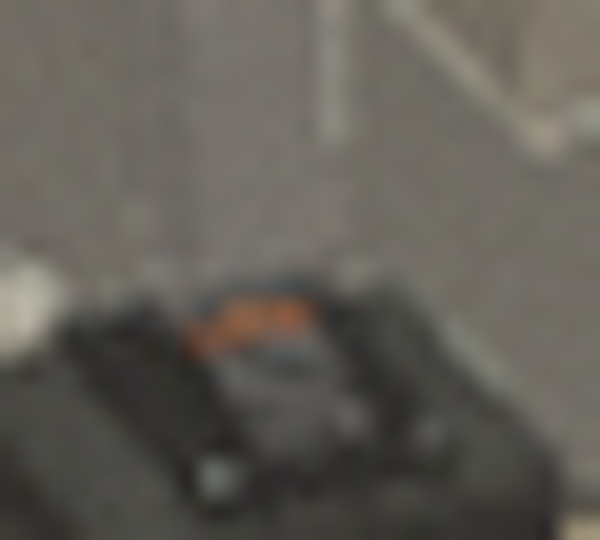

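Call:
{"fn": "play_rows", "kwargs": {"moves": [{"claw": 0.0, "linear": [0, -2, 0.7], "turn": [0, 0, 0]}, {"claw": 0.0, "linear": [0, -4, 0.5], "turn": [0, 0, 0]}, {"claw": 0.0, "linear": [0, -6, 0.3], "turn": [0, 0, 0]}]}}

```text
time_s: 14.02
ee_pos: [0.5343, -0.1396, 0.1108]
eef_rot: [3.14, 0.003, 2.763]
force: [-5.2, 6.0, 11.2]
grip_width: 0.0006
```

```bash
python3 - <<'E'
from m import *
look('pics/g4.png',crop=(128,155,205,235),f=20)
t=vision.camera("top");cv2.imwrite("pics/top4.png",t);crop("",t,170,150,270,250,6,"pics/t4.png")
print(L(get_obs()["ee_pos"]))
E
```

```text
[ 0.53417902 -0.13982966  0.11081701] [-4.96895433  4.78447871 11.90645561] 14.075
[547.8  69. ]
```

View pics/g4.png

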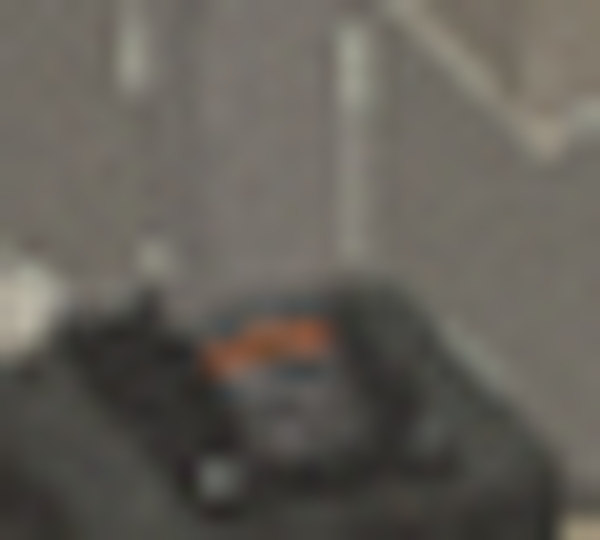

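View pics/t4.png

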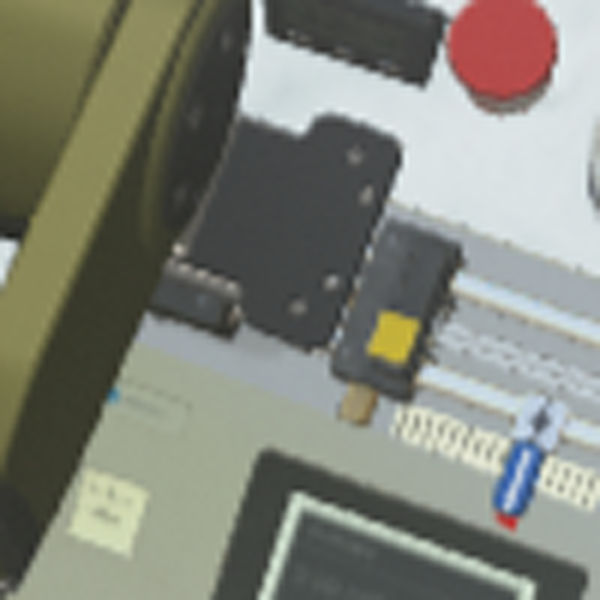

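Call:
{"fn": "play_rows", "kwargs": {"moves": [{"claw": 0.0, "linear": [0, -2, 0.8], "turn": [0, 0, 0]}, {"claw": 0.0, "linear": [0, -4, 0.8], "turn": [0, 0, 0]}, {"claw": 0.0, "linear": [0, -6, 0.9], "turn": [0, 0, 0]}, {"claw": 0.0, "linear": [0, -8, 1.0], "turn": [0, 0, 0]}]}}

```text
time_s: 14.62
ee_pos: [0.5314, -0.147, 0.1107]
eef_rot: [3.139, 0.004, 2.763]
force: [-3.7, 2.7, 8.9]
grip_width: 0.0005
```

Call:
{"fn": "play_rows", "kwargs": {"moves": [{"claw": 0.0, "linear": [0, -2, 1.0], "turn": [0, 0, 0]}, {"claw": 0.0, "linear": [0, -4, 1.2], "turn": [0, 0, 0]}, {"claw": 0.0, "linear": [0, -6, 1.5], "turn": [0, 0, 0]}]}}

```text
time_s: 15.0
ee_pos: [0.5293, -0.1524, 0.1096]
eef_rot: [3.139, 0.004, 2.763]
force: [-1.9, 2.5, 3.5]
grip_width: 0.0009
```

```bash
cat > pm.py <<'E'
from m import *
def yellow(im):
    up=8;x0,y0,x1,y1=222,190,275,240
    sub=cv2.resize(im[y0:y1,x0:x1],None,fx=up,fy=up,interpolation=cv2.INTER_CUBIC);b,g,r=[sub[...,i].astype(int) for i in range(3)]
    m=((r-b>60)&(g-b>40)).astype(np.uint8);k,l,st,c=cv2.connectedComponentsWithStats(m);j=1+np.argmax(st[1:,4])
    return (c[j]+.5)/up-.5+[x0,y0],st[j,4]/64
def fin(im):
    pb,rb=comp(im,(244,212,276,246),"blue");return L(onz("top",rb[0],.15)),[L(onz("top",c,.15))[1] for c in cv2.boxPoints(rb)]
def status(tag):
    im=vision.camera("top");cv2.imwrite(f"pics/{tag}.png",im);crop("",im,200,170,290,245,8,f"pics/{tag}c.png")
    y,a=yellow(im);print("yellow",y.round(2),a,L(onz("top",y,.161)));print("fin",fin(im));o=get_obs();print(o["time_s"],L(o["ee_pos"]),o["ee_pos"][2],o["force"])
E
python3 - <<'E'
from pm import *
im=cv2.imread("pics/top0.png");y,a=yellow(im);print(y,a,L(onz("top",y,.161)))
status("st1")
E
```

```text
[233.87791861 205.32517512] 46.84375 [534.4 -21.4]
yellow [238.85 207.16] 50.21875 [534.5 -32.6]
fin (array([504.8, -82.2]), [np.float64(-75.5), np.float64(-75.5), np.float64(-88.9), np.float64(-88.8)])
15.05 [548.   55.3] 0.10948600943172954 [-2.1112293   0.99930519  5.36030924]
```

View pics/st1c.png

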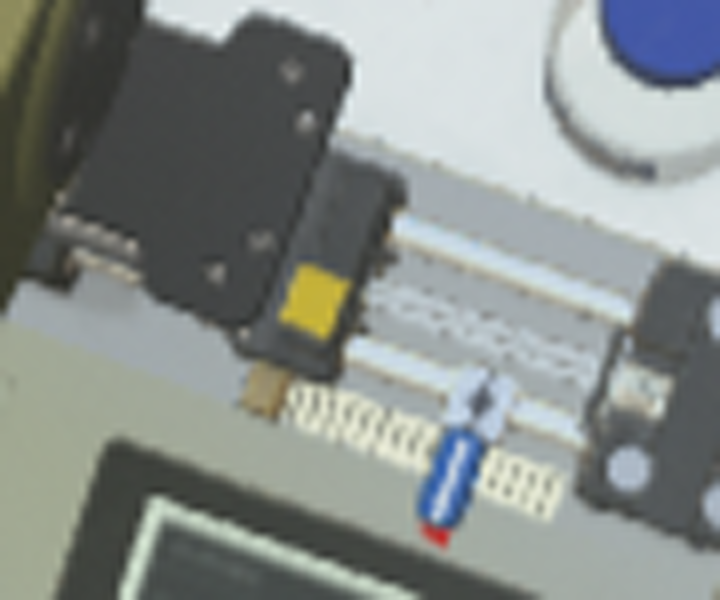

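Call:
{"fn": "play_rows", "kwargs": {"moves": [{"claw": 0.0, "linear": [0, 0, -6], "turn": [0, 0, 0]}, {"claw": 0.0, "linear": [0, 10, -6], "turn": [0, 0, 0]}, {"claw": 0.0, "linear": [0, 20, -6], "turn": [0, 0, 0]}, {"claw": 0.0, "linear": [0, 20, -3], "turn": [0, 0, 0]}, {"claw": 0.0, "linear": [0, 20, -1], "turn": [0, 0, 0]}, {"claw": 0.0, "linear": [0, 20, 0.5], "turn": [0, 0, 0]}]}}

```text
time_s: 15.8
ee_pos: [0.5368, -0.134, 0.1097]
eef_rot: [3.138, 0.005, 2.763]
force: [-4.1, 4.1, 15.7]
grip_width: 0.0004
```

Call:
{"fn": "play_rows", "kwargs": {"moves": [{"claw": 0.0, "linear": [0, -2.5, 0.4], "turn": [0, 0, 0]}, {"claw": 0.0, "linear": [0, -5, 0.0], "turn": [0, 0, 0]}, {"claw": 0.0, "linear": [0, -7.5, -0.2], "turn": [0, 0, 0]}, {"claw": 0.0, "linear": [0, -10, -0.3], "turn": [0, 0, 0]}, {"claw": 0.0, "linear": [0, -12.5, -0.2], "turn": [0, 0, 0]}, {"claw": 0.0, "linear": [0, -15, 0.2], "turn": [0, 0, 0]}, {"claw": 0.0, "linear": [0, -17.5, 0.7], "turn": [0, 0, 0]}, {"claw": 0.0, "linear": [0, -20, 1.3], "turn": [0, 0, 0]}]}}

```text
time_s: 16.8
ee_pos: [0.5295, -0.1529, 0.1092]
eef_rot: [3.138, 0.005, 2.763]
force: [-3.9, 1.1, 9.1]
grip_width: 0.0005
```

```bash
python3 - <<'E'
from pm import *
status("st2")
E
```

```text
yellow [244.45 209.19] 49.890625 [534.6 -45.1]
fin (array([504.8, -82.2]), [np.float64(-75.5), np.float64(-75.5), np.float64(-88.9), np.float64(-88.8)])
16.85 [548.3  54.9] 0.10905816115097264 [-4.01551348 -0.02489443  9.70197413]
```

Call:
{"fn": "play_rows", "kwargs": {"moves": [{"claw": 0.0, "linear": [0, 0, -6], "turn": [0, 0, 0]}, {"claw": 0.0, "linear": [0, 10, -6], "turn": [0, 0, 0]}, {"claw": 0.0, "linear": [0, 20, -6], "turn": [0, 0, 0]}, {"claw": 0.0, "linear": [0, 20, -3], "turn": [0, 0, 0]}, {"claw": 0.0, "linear": [0, 20, -1.2], "turn": [0, 0, 0]}, {"claw": 0.0, "linear": [0, 20, 0], "turn": [0, 0, 0]}]}}

```text
time_s: 17.6
ee_pos: [0.537, -0.1344, 0.1098]
eef_rot: [3.138, 0.006, 2.763]
force: [-4.1, 2.6, 13.8]
grip_width: 0.0005
```

Call:
{"fn": "play_rows", "kwargs": {"moves": [{"claw": 0.0, "linear": [0, -2.5, 0.4], "turn": [0, 0, 0]}, {"claw": 0.0, "linear": [0, -5, 0.0], "turn": [0, 0, 0]}, {"claw": 0.0, "linear": [0, -7.5, -0.2], "turn": [0, 0, 0]}, {"claw": 0.0, "linear": [0, -10, -0.3], "turn": [0, 0, 0]}, {"claw": 0.0, "linear": [0, -12, -0.2], "turn": [0, 0, 0]}, {"claw": 0.0, "linear": [0, -14, 0.1], "turn": [0, 0, 0]}]}}

```text
time_s: 18.35
ee_pos: [0.532, -0.1474, 0.1106]
eef_rot: [3.138, 0.007, 2.762]
force: [-4.2, 3.0, 10.9]
grip_width: 0.0008
```

```bash
python3 - <<'E'
from pm import *
status("st3")
s=vision.camera("scene");cv2.imwrite("pics/scene5.png",s);crop("",s,205,150,255,210,10,"pics/s5.png")
E
```

```text
yellow [248.26 210.66] 49.125 [534.6 -53.7]
fin (array([504.8, -82.2]), [np.float64(-75.5), np.float64(-75.5), np.float64(-88.9), np.float64(-88.8)])
18.4 [548.6  60.9] 0.1105830572140085 [-3.96767298  2.29598246 10.93816294]
```

View pics/st3c.png

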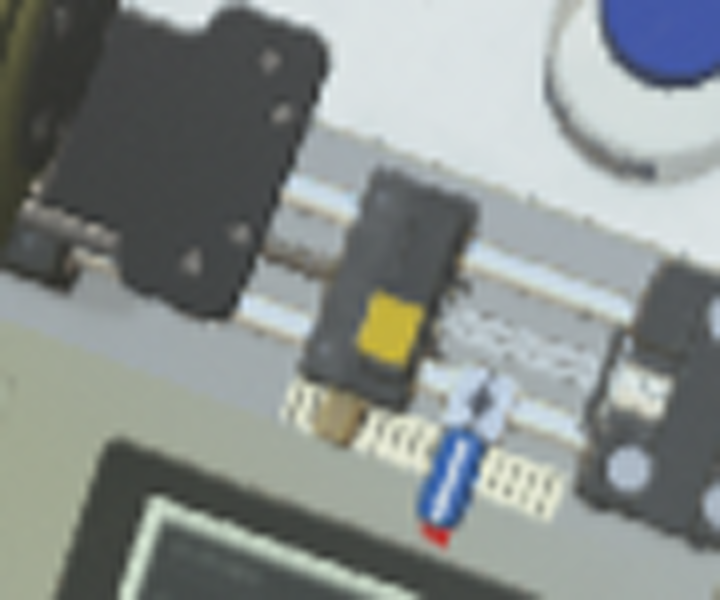

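View pics/s5.png

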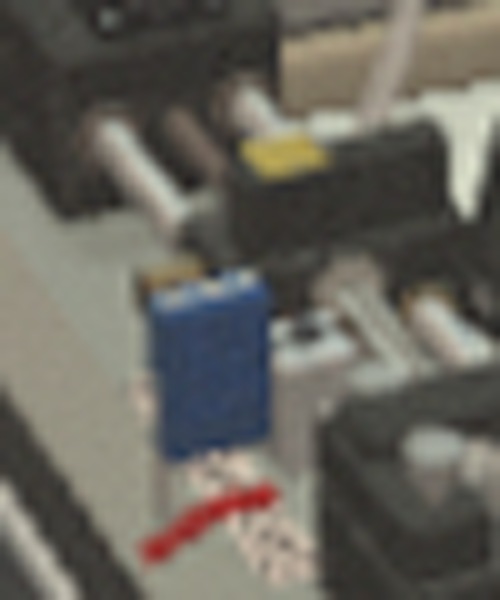

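```bash
cat > pr.py <<'E'
from pm import *
def prof(f,xs,z,ys):
    g=cv2.imread(f,0).astype(np.float32)
    uv=np.array([[P("top",(x*ex+y*ey)/1e3+np.array([0,0,z]))[0] for y in ys] for x in xs]).astype(np.float32)
    return cv2.remap(g,uv[...,0],uv[...,1],cv2.INTER_LINEAR).mean(0)
E
python3 - <<'E'
from pr import *
f="pics/st3.png"
ys=np.arange(-30,-80,-1.)
for nm,xs,z in(("push z160",range(536,546,2),.16),("push z160 back",range(556,566,2),.16),("collar z.14",range(521,530,2),.14),("rod-level x523",range(521,527,2),.115)):
    p=prof(f,xs,z,ys);print(nm);print(" ".join(f"{int(y)}:{int(v)}" for y,v in zip(ys,p)))
E
```

```text
push z160
-30:134 -31:136 -32:133 -33:123 -34:112 -35:102 -36:95 -37:93 -38:93 -39:94 -40:94 -41:94 -42:93 -43:93 -44:93 -45:96 -46:112 -47:131 -48:143 -49:145 -50:146 -51:147 -52:147 -53:146 -54:146 -55:146 -56:147 -57:148 -58:148 -59:141 -60:121 -61:94 -62:77 -63:75 -64:95 -65:119 -66:135 -67:152 -68:167 -69:175 -70:178 -71:181 -72:182 -73:180 -74:183 -75:185 -76:186 -77:185 -78:184 -79:183
push z160 back
-30:192 -31:194 -32:191 -33:181 -34:160 -35:132 -36:109 -37:101 -38:99 -39:99 -40:99 -41:98 -42:97 -43:95 -44:94 -45:92 -46:89 -47:86 -48:84 -49:82 -50:80 -51:80 -52:81 -53:82 -54:83 -55:83 -56:84 -57:84 -58:84 -59:83 -60:79 -61:72 -62:68 -63:73 -64:96 -65:125 -66:157 -67:180 -68:190 -69:193 -70:192 -71:192 -72:192 -73:193 -74:193 -75:192 -76:191 -77:191 -78:192 -79:192
collar z.14
-30:186 -31:179 -32:160 -33:132 -34:108 -35:98 -36:96 -37:99 -38:101 -39:99 -40:97 -41:95 -42:94 -43:92 -44:93 -45:94 -46:95 -47:98 -48:99 -49:97 -50:98 -51:100 -52:102 -53:103 -54:103 -55:101 -56:99 -57:98 -58:95 -59:90 -60:81 -61:73 -62:75 -63:95 -64:123 -65:151 -66:175 -67:184 -68:186 -69:187 -70:188 -71:186 -72:183 -73:183 -74:192 -75:201 -76:202 -77:200 -78:193 -79:178
rod-level x523
-30:146 -31:123 -32:104 -33:97 -34:95 -35:96 -36:98 -37:97 -38:96 -39:95 -40:94 -41:92 -42:90 -43:87 -44:84 -45:82 -46:81 -47:78 -48:77 -49:77 -50:78 -51:78 -52:78 -53:77 -54:77 -55:77 -56:78 -57:78 -58:78 -59:77 -60:75 -61:78 -62:87 -63:106 -64:130 -65:153 -66:164 -67:166 -68:167 -69:167 -70:164 -71:161 -72:163 -73:178 -74:195 -75:201 -76:203 -77:200 -78:193 -79:179
```

Call:
{"fn": "play_rows", "kwargs": {"moves": [{"claw": 0.0, "linear": [0, 0, -6], "turn": [0, 0, 0]}, {"claw": 0.0, "linear": [0, 7, -6], "turn": [0, 0, 0]}, {"claw": 0.0, "linear": [0, 14, -6], "turn": [0, 0, 0]}, {"claw": 0.0, "linear": [0, 14, -2.5], "turn": [0, 0, 0]}, {"claw": 0.0, "linear": [0, 14, 0.2], "turn": [0, 0, 0]}, {"claw": 0.0, "linear": [0, 14, 1.2], "turn": [0, 0, 0]}]}}

```text
time_s: 19.2
ee_pos: [0.5372, -0.1346, 0.1099]
eef_rot: [3.137, 0.007, 2.762]
force: [-3.9, 2.6, 12.4]
grip_width: 0.0004
```

Call:
{"fn": "play_rows", "kwargs": {"moves": [{"claw": 0.0, "linear": [0, -2.5, 0.4], "turn": [0, 0, 0]}, {"claw": 0.0, "linear": [0, -5, 0.0], "turn": [0, 0, 0]}, {"claw": 0.0, "linear": [0, -7.5, -0.2], "turn": [0, 0, 0]}, {"claw": 0.0, "linear": [0, -10, -0.3], "turn": [0, 0, 0]}, {"claw": 0.0, "linear": [0, -10.5, -0.3], "turn": [0, 0, 0]}, {"claw": 0.0, "linear": [0, -10.5, -0.3], "turn": [0, 0, 0]}]}}

```text
time_s: 19.95
ee_pos: [0.5335, -0.1442, 0.1109]
eef_rot: [3.137, 0.008, 2.762]
force: [-3.2, 2.7, 9.7]
grip_width: 0.0007
```

```bash
python3 - <<'E'
from pr import *
status("st4")
f="pics/st4.png"
ys=np.arange(-60,-82,-.5)
for nm,xs,z in(("z.14",range(521,530,2),.14),("z.115",range(521,527,2),.115)):
    p=prof(f,xs,z,ys);print(nm);print(" ".join(f"{y}:{int(v)}" for y,v in zip(ys,p)))
s=vision.camera("scene");cv2.imwrite("pics/scene6.png",s);crop("",s,215,165,255,205,14,"pics/s6.png")
E
```

```text
yellow [251.1  211.72] 49.015625 [534.6 -60.1]
fin (array([504.9, -82.3]), [np.float64(-75.4), np.float64(-75.9), np.float64(-89.3), np.float64(-88.7)])
20.0 [548.8  64.7] 0.11091291161690789 [-3.56973419  4.00123324  9.1398138 ]
z.14
-60.0:103 -60.5:103 -61.0:102 -61.5:101 -62.0:100 -62.5:99 -63.0:98 -63.5:97 -64.0:96 -64.5:94 -65.0:91 -65.5:88 -66.0:84 -66.5:80 -67.0:76 -67.5:75 -68.0:77 -68.5:83 -69.0:92 -69.5:109 -70.0:126 -70.5:143 -71.0:157 -71.5:166 -72.0:171 -72.5:175 -73.0:179 -73.5:185 -74.0:191 -74.5:196 -75.0:200 -75.5:201 -76.0:202 -76.5:201 -77.0:200 -77.5:197 -78.0:192 -78.5:186 -79.0:178 -79.5:169 -80.0:157 -80.5:145 -81.0:133 -81.5:123
z.115
-60.0:79 -60.5:79 -61.0:79 -61.5:78 -62.0:78 -62.5:78 -63.0:78 -63.5:78 -64.0:78 -64.5:78 -65.0:78 -65.5:77 -66.0:76 -66.5:74 -67.0:73 -67.5:77 -68.0:84 -68.5:93 -69.0:107 -69.5:121 -70.0:133 -70.5:142 -71.0:149 -71.5:154 -72.0:160 -72.5:168 -73.0:177 -73.5:186 -74.0:194 -74.5:198 -75.0:201 -75.5:202 -76.0:203 -76.5:202 -77.0:199 -77.5:196 -78.0:192 -78.5:187 -79.0:179 -79.5:169 -80.0:156 -80.5:144 -81.0:134 -81.5:132
```

View pics/st4c.png

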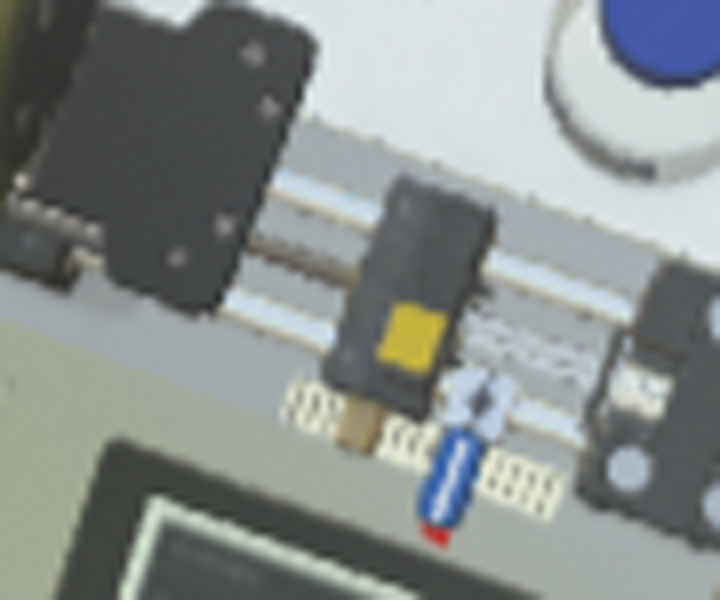

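View pics/s6.png

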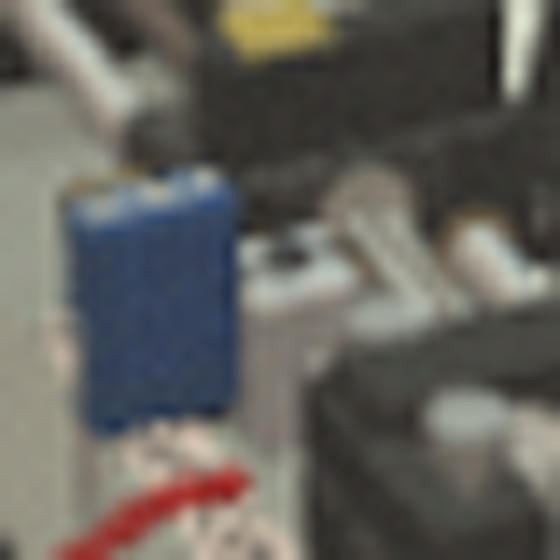

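Call:
{"fn": "play_rows", "kwargs": {"moves": [{"claw": 0.0, "linear": [0, -1.5, 0.8], "turn": [0, 0, 0]}, {"claw": 0.0, "linear": [0, -3, 0.8], "turn": [0, 0, 0]}, {"claw": 0.0, "linear": [0, -3, 0.8], "turn": [0, 0, 0]}]}}

```text
time_s: 20.42
ee_pos: [0.5324, -0.147, 0.1107]
eef_rot: [3.137, 0.008, 2.762]
force: [-3.1, 1.8, 9.0]
grip_width: 0.0002
```

```bash
python3 - <<'E'
from pr import *
status("st5");o=get_obs();print(o["force"]@ey)
f="pics/st5.png"
ys=np.arange(-66,-78,-.5)
for nm,xs,z in(("z.14",range(521,530,2),.14),("z.115",range(521,527,2),.115)):
    p=prof(f,xs,z,ys);print(nm);print(" ".join(f"{y}:{int(v)}" for y,v in zip(ys,p)))
E
```

```text
yellow [251.9  212.01] 49.65625 [534.6 -61.8]
fin (array([504.8, -82.2]), [np.float64(-75.5), np.float64(-75.5), np.float64(-88.9), np.float64(-88.8)])
20.475 [548.9  61.7] 0.11072530840549812 [-2.61357879  2.41841785  8.59335497]
1.2719656830019115
z.14
-66.0:99 -66.5:96 -67.0:91 -67.5:87 -68.0:83 -68.5:81 -69.0:79 -69.5:79 -70.0:80 -70.5:84 -71.0:94 -71.5:107 -72.0:122 -72.5:137 -73.0:153 -73.5:168 -74.0:180 -74.5:190 -75.0:197 -75.5:200 -76.0:201 -76.5:201 -77.0:199 -77.5:197
z.115
-66.0:77 -66.5:77 -67.0:77 -67.5:77 -68.0:77 -68.5:77 -69.0:77 -69.5:78 -70.0:82 -70.5:88 -71.0:98 -71.5:113 -72.0:131 -72.5:148 -73.0:165 -73.5:179 -74.0:191 -74.5:197 -75.0:200 -75.5:202 -76.0:202 -76.5:202 -77.0:199 -77.5:197
```

Call:
{"fn": "play_rows", "kwargs": {"moves": [{"claw": 0.0, "linear": [0, -0.3, 0.8], "turn": [0, 0, 0]}]}}

```text
time_s: 20.6
ee_pos: [0.5324, -0.1472, 0.1107]
eef_rot: [3.136, 0.009, 2.762]
force: [-3.9, 3.1, 10.4]
grip_width: 0.0003
```

Call:
{"fn": "play_rows", "kwargs": {"moves": [{"claw": 0.0, "linear": [0, -0.8, 0.8], "turn": [0, 0, 0]}, {"claw": 0.0, "linear": [0, -0.8, 0.8], "turn": [0, 0, 0]}]}}

```text
time_s: 20.85
ee_pos: [0.5322, -0.1479, 0.1106]
eef_rot: [3.136, 0.009, 2.762]
force: [-4.5, 2.8, 10.0]
grip_width: 0.0004
```

```bash
cat > q.py <<'E'
from pr import *
import sys
F=[]
for i in range(2):
    im=vision.camera("top");o=get_obs();F.append(o["force"]@ey)
cv2.imwrite(f"pics/{sys.argv[1]}.png",im)
y,a=yellow(im);pb,rb=comp(im,(244,212,276,246),"blue")
cen=np.mean([onz("top",p,.15)@ey for p in pb[::7]])*1e3
print("yellow",(onz("top",y,.161)@ey*1e3).round(2),"fin centroid",cen.round(2),"F",np.round(F,2),"tcp y",(o["ee_pos"]@ey*1e3).round(2),o["time_s"])
E
for t in st3 st4 st5; do python3 - <<E
from pr import *
im=cv2.imread("pics/$t.png");y,a=yellow(im);pb,rb=comp(im,(244,212,276,246),"blue")
print("$t",(onz("top",y,.161)@ey*1e3).round(2),(np.mean([onz("top",p,.15)@ey for p in pb[::7]])*1e3).round(2))
E
done; python3 q.py st6
```

```text
st3 -53.71 -82.13
st4 -60.05 -82.07
st5 -61.84 -82.03
yellow -62.46 fin centroid -82.04 F [0.75 1.23] tcp y 60.78 20.95
```

Call:
{"fn": "play_rows", "kwargs": {"moves": [{"claw": 0.0, "linear": [0, -0.7, 0.9], "turn": [0, 0, 0]}, {"claw": 0.0, "linear": [0, -0.7, 0.9], "turn": [0, 0, 0]}]}}

```text
time_s: 21.2
ee_pos: [0.5319, -0.1486, 0.1104]
eef_rot: [3.136, 0.01, 2.762]
force: [-4.2, 3.2, 11.2]
grip_width: 0.0001
```

```bash
python3 q.py st7
```

```text
yellow -62.96 fin centroid -82.0 F [0.7  0.41] tcp y 60.08 21.3
```

Call:
{"fn": "play_rows", "kwargs": {"moves": [{"claw": 0.0, "linear": [0, -0.7, 0.9], "turn": [0, 0, 0]}, {"claw": 0.0, "linear": [0, -0.7, 0.9], "turn": [0, 0, 0]}]}}

```text
time_s: 21.55
ee_pos: [0.5317, -0.1493, 0.1103]
eef_rot: [3.136, 0.01, 2.762]
force: [-4.6, 2.3, 10.4]
grip_width: 0.0003
```

```bash
python3 q.py st8
```

```text
yellow -63.38 fin centroid -82.01 F [-0.47 -0.02] tcp y 59.34 21.65
```

Call:
{"fn": "play_rows", "kwargs": {"moves": [{"claw": 0.0, "linear": [0, -0.7, 0.9], "turn": [0, 0, 0]}, {"claw": 0.0, "linear": [0, -0.7, 0.9], "turn": [0, 0, 0]}]}}

```text
time_s: 21.9
ee_pos: [0.5314, -0.15, 0.1101]
eef_rot: [3.135, 0.01, 2.762]
force: [-4.5, 1.9, 9.6]
grip_width: 0.0003
```

```bash
python3 q.py st9; python3 - <<'E'
from pr import *
s=vision.camera("scene");cv2.imwrite("pics/scene9.png",s);crop("",s,215,165,255,205,14,"pics/s9.png")
im=cv2.imread("pics/st9.png");crop("",im,235,200,275,240,14,"pics/st9c.png")
E
```

```text
yellow -63.81 fin centroid -82.09 F [ 0.63 -0.23] tcp y 58.53 22.0
```

View pics/st9c.png

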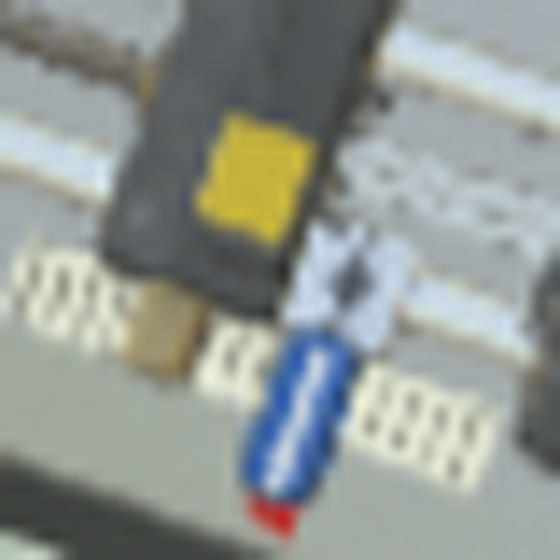

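View pics/s9.png

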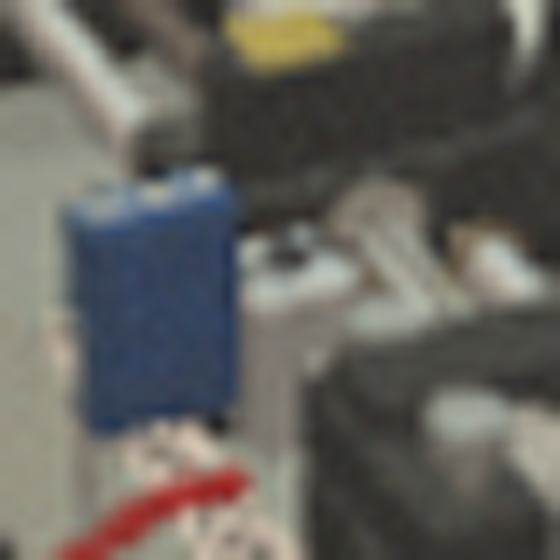

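Call:
{"fn": "play_rows", "kwargs": {"moves": [{"claw": 0.0, "linear": [0, -0.6, 1.0], "turn": [0, 0, 0]}, {"claw": 0.0, "linear": [0, -0.6, 1.0], "turn": [0, 0, 0]}]}}

```text
time_s: 22.3
ee_pos: [0.5312, -0.1505, 0.11]
eef_rot: [3.135, 0.011, 2.761]
force: [-4.0, 4.0, 10.7]
grip_width: 0.0008
```

```bash
python3 q.py st10
```

```text
yellow -64.11 fin centroid -82.05 F [1.12 1.43] tcp y 58.03 22.4
```

Call:
{"fn": "play_rows", "kwargs": {"moves": [{"claw": 0.0, "linear": [0, -0.6, 1.0], "turn": [0, 0, 0]}, {"claw": 0.0, "linear": [0, -0.6, 1.0], "turn": [0, 0, 0]}]}}

```text
time_s: 22.65
ee_pos: [0.5311, -0.1509, 0.1099]
eef_rot: [3.135, 0.011, 2.761]
force: [-4.7, 4.5, 11.1]
grip_width: 0.0005
```

```bash
python3 q.py st11
```

```text
yellow -64.47 fin centroid -82.47 F [1.48 2.29] tcp y 57.6 22.75
```

Call:
{"fn": "play_rows", "kwargs": {"moves": [{"claw": 0.0, "linear": [0, 0, -3], "turn": [0, 0, 0]}, {"claw": 0.0, "linear": [0, 0, -10], "turn": [0, 0, 0]}, {"claw": 0.0, "linear": [0, 10, -50], "turn": [0, 0, 0]}, {"claw": 0.0, "linear": [0, 40, -100], "turn": [0, 0, 0]}, {"claw": 0.0, "linear": [0, 80, -100], "turn": [0, 0, 0]}, {"claw": 0.0, "linear": [0, 80, -100], "turn": [0, 0, 0]}]}}

```text
time_s: 23.5
ee_pos: [0.56, -0.0752, 0.2108]
eef_rot: [3.134, 0.012, 2.764]
force: [0.8, -0.6, -0.2]
grip_width: 0.0006
```

```bash
python3 q.py st12; python3 - <<'E'
from pr import *
im=vision.camera("top");cv2.imwrite("pics/top12.png",im)
print(fin(im));pr_,rr=comp(im,(244,212,276,246),"red");q=np.array([onz("top",p,.085) for p in pr_])@ey*1e3;print("tape",q.min(),q.max(),(q.min()+q.max())/2)
s=vision.camera("scene")
a=cv2.resize(im[195:245,225:275],None,fx=8,fy=8,interpolation=2);b=cv2.resize(s[155:205,205:255],None,fx=8,fy=8,interpolation=2)
cv2.imwrite("pics/fin.png",np.hstack([a,b]));print(get_obs()["ee_pos"],get_obs()["force"])
E
```

```text
yellow -64.47 fin centroid -82.51 F [-0.08 -0.65] tcp y 136.59 23.6
(array([504.9, -82.7]), [np.float64(-76.3), np.float64(-76.1), np.float64(-89.0), np.float64(-89.2)])
tape -85.90220034600407 -78.21766123398345 -82.05993078999376
[ 0.55913173 -0.07769899  0.21007634] [ 0.172583   -0.61156334  0.20374132]
```

View pics/fin.png

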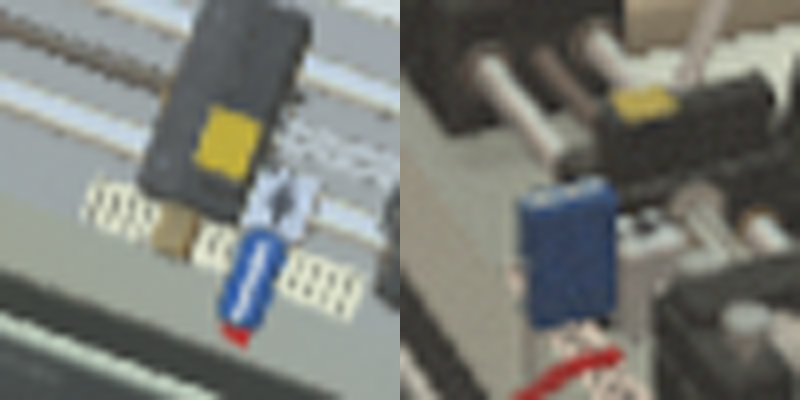

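```bash
python3 -c "
from station import hand_in
print(hand_in())"
```

```text
the job is handed in; nothing more can be done
None
```

I slid the collar to the red mark and let go of it. I then rolled the thumbwheel with the closed fingertips, in four strokes and a short creep, until the block met the collar. The job was handed in at about 24 s of the 53 s allowed, with the gripper clear of the driver.

**Last checks**
- **Collar on the mark:** in the top view the fin's centre is 0.2 to 0.6 mm from the middle of the tape. The first slide stopped about 1 mm short, so I gripped the collar again and corrected it.
- **Block against the collar:** on the last 0.36 mm of creep the rim force rose by about 1 to 2 N and the fin moved about 0.4 mm. I stopped there, so the block is touching the collar. After I lifted the finger, neither the block nor the collar had moved.

**What disagreed**
- **Fingertip height:** in the scene pictures the fingertips looked about 40 mm higher than the reported tool position. Contact with the wheel confirmed this, so I set heights from pictures and force. Before I had allowed for it, the press on the wheel reached about 24 N, above the 5 to 15 N asked for. The four winding strokes stayed under 16 N.
- **Scene camera:** it placed the fin about 1 pixel to one side of where the top camera did, across the rods and not along them. I used the top camera for positions along the rods.

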